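End of the tea break: tip the toffees back into their tin

TASK

The tea break is over, so clear the sweets away: carry the snack tray with its toffees to the open tin and tip it so that they slide off into the tin, and put any toffees lying astray on the desk into the tin as well. Stand the empty tray back on its round cork mat, fit the lid on the tin and press it down until it sits level all round, and turn the break timer back to its zero stop, leaving the other things on the desk as they are.

Things in the scene. Friction and masses are not known exactly. Their poses are not given: they have to be found in the camera images.
- tray: brown wooden snack tray, 0.16 kg, on the mat. Floor 140 (x) x 84 (y) mm, 4 mm thick; side and back walls 18 mm high; +x end open: the pouring lip at x = +70. Behind the back wall an upright grip: x -84 to -70, 44 mm wide (y), top at 56 mm; pinch it from above across its 14 mm, tips over the toffees (tops at 20). Origin: centre of the underside. Toffees slide at slopes over 16 to 23 degrees
- mat: round cork mat, radius 85 mm, 5 mm thick, fixed to the desk, the tray's place; origin at the centre of its underside
- tin: open round green tin, outer radius 70 mm, wall 3 mm, floor 3 mm, 60 mm high, 0.45 kg, loose on the desk; origin at the centre of its underside, z up
- lid: round wooden lid of the tin, 0.16 kg, lying on the desk knob up. From below: plug of radius 62 mm, 8 mm high, loose in the tin's mouth; disc of radius 72 mm, 8 mm thick, that sits on the rim; green knob 28 mm across the top (26 mm grip width), 24 mm high, top at 40 mm. Origin: centre of the plug's underside; seated, it is 52 mm above the tin's origin
- timer (a joint): red knob of the break timer, rad: 0 = at its zero stop; grows clockwise seen from above (up to 5.2); friction about 0.04 Nm, stays where it is left
- timer_grip (a point): on the knob's axis, 48 mm above the desk. The knob is a bar 42 mm long, 14 mm wide, from 32 to 56 mm above the desk, a white line on its pointer end; at joint 0 the bar lies along the timer_base x axis, pointer to -x. This point turns with the knob: its x axis runs along the bar
- timer_base: round white base of the break timer, radius 36 mm, 26 mm high, fixed to the desk; origin at the centre of its underside; red mark for zero towards its -x
- mug: blue mug beside the work, radius 40 mm plus handle, 85 mm high; origin at its underside; leave alone
- succulent: succulent in a white pot, radius 41 mm, 110 mm high; origin at its underside; leave alone
- toffee1: wrapped toffee, a rounded block 24 (x) x 20 (y) x 16 (z) mm with 7 mm paper twists at its x ends that offer no resistance, 14 g, slippery waxed paper; origin at its centre. One of those on the tray at the start; may be absent
- toffee2: wrapped toffee, a rounded block 24 (x) x 20 (y) x 16 (z) mm with 7 mm paper twists at its x ends that offer no resistance, 14 g, slippery waxed paper; origin at its centre. One of those on the tray at the start; may be absent
- toffee3: wrapped toffee, a rounded block 24 (x) x 20 (y) x 16 (z) mm with 7 mm paper twists at its x ends that offer no resistance, 14 g, slippery waxed paper; origin at its centre. One of those on the tray at the start; may be absent
- toffee4: wrapped toffee, a rounded block 24 (x) x 20 (y) x 16 (z) mm with 7 mm paper twists at its x ends that offer no resistance, 14 g, slippery waxed paper; origin at its centre. One of those on the tray at the start; may be absent
- toffee5: wrapped toffee, a rounded block 24 (x) x 20 (y) x 16 (z) mm with 7 mm paper twists at its x ends that offer no resistance, 14 g, slippery waxed paper; origin at its centre. One of those on the tray at the start; may be absent
- stray1: wrapped toffee, a rounded block 24 (x) x 20 (y) x 16 (z) mm with 7 mm paper twists at its x ends that offer no resistance, 14 g, slippery waxed paper; origin at its centre. One of those lying astray on the desk at the start; may be absent
- stray2: wrapped toffee, a rounded block 24 (x) x 20 (y) x 16 (z) mm with 7 mm paper twists at its x ends that offer no resistance, 14 g, slippery waxed paper; origin at its centre. One of those lying astray on the desk at the start; may be absent
- stray3: wrapped toffee, a rounded block 24 (x) x 20 (y) x 16 (z) mm with 7 mm paper twists at its x ends that offer no resistance, 14 g, slippery waxed paper; origin at its centre. One of those lying astray on the desk at the start; may be absent

How it is judged:
On the way, in this order (a step that is already met when the one before it is completed fails the run):
1. the tray is lifted clear of its mat, carrying level all of its toffees (height (world z) of tray above 0.03 m and angle between tray's own z axis and vertical below 0.3 rad and x of toffee1 in the frame of tray between -0.075 and 0.072 m and y of toffee1 in the frame of tray between -0.046 and 0.046 m and z of toffee1 in the frame of tray between 0 and 0.06 m and x of toffee2 in the frame of tray between -0.075 and 0.072 m and y of toffee2 in the frame of tray between -0.046 and 0.046 m and z of toffee2 in the frame of tray between 0 and 0.06 m and x of toffee3 in the frame of tray between -0.075 and 0.072 m and y of toffee3 in the frame of tray between -0.046 and 0.046 m and z of toffee3 in the frame of tray between 0 and 0.06 m and x of toffee4 in the frame of tray between -0.075 and 0.072 m and y of toffee4 in the frame of tray between -0.046 and 0.046 m and z of toffee4 in the frame of tray between 0 and 0.06 m and x of toffee5 in the frame of tray between -0.075 and 0.072 m and y of toffee5 in the frame of tray between -0.046 and 0.046 m and z of toffee5 in the frame of tray between 0 and 0.06 m), for 0.1 s.
2. the tray is tipped at the tin and its toffees have slid off it, into the tin (one that misses may be picked up afterwards) (angle between tray's own z axis and vertical above 0.25 rad and height (world z) of tray above 0.04 m and horizontal distance between tray and tin below 0.2 m and ((horizontal distance between toffee1 and tin below 0.067 m and z of toffee1 in the frame of tin between 0.004 and 0.052 m) or (horizontal distance between toffee2 and tin below 0.067 m and z of toffee2 in the frame of tin between 0.004 and 0.052 m) or (horizontal distance between toffee3 and tin below 0.067 m and z of toffee3 in the frame of tin between 0.004 and 0.052 m) or (horizontal distance between toffee4 and tin below 0.067 m and z of toffee4 in the frame of tin between 0.004 and 0.052 m) or (horizontal distance between toffee5 and tin below 0.067 m and z of toffee5 in the frame of tin between 0.004 and 0.052 m)) and not (x of toffee1 in the frame of tray between -0.075 and 0.072 m and y of toffee1 in the frame of tray between -0.046 and 0.046 m and z of toffee1 in the frame of tray between 0 and 0.06 m) and not (x of toffee2 in the frame of tray between -0.075 and 0.072 m and y of toffee2 in the frame of tray between -0.046 and 0.046 m and z of toffee2 in the frame of tray between 0 and 0.06 m) and not (x of toffee3 in the frame of tray between -0.075 and 0.072 m and y of toffee3 in the frame of tray between -0.046 and 0.046 m and z of toffee3 in the frame of tray between 0 and 0.06 m) and not (x of toffee4 in the frame of tray between -0.075 and 0.072 m and y of toffee4 in the frame of tray between -0.046 and 0.046 m and z of toffee4 in the frame of tray between 0 and 0.06 m) and not (x of toffee5 in the frame of tray between -0.075 and 0.072 m and y of toffee5 in the frame of tray between -0.046 and 0.046 m and z of toffee5 in the frame of tray between 0 and 0.06 m)), for 0.1 s.
At the end, for the whole second after the job is handed in: All toffees are in the tin; lid seated on it: centred within 10 mm, origin 49 to 55 mm above the tin's, parallel within 0.04 rad; tin upright; tray level on the mat, centres within 50 mm; timer within 0.07 rad of its zero stop; lid, tray and tin at rest (horizontal distance between each of toffee1, toffee2, toffee3, toffee4, toffee5, stray1, stray2, stray3 and tin below 0.067 m and z of toffee1 in the frame of tin between 0.004 and 0.052 m and z of toffee2 in the frame of tin between 0.004 and 0.052 m and z of toffee3 in the frame of tin between 0.004 and 0.052 m and z of toffee4 in the frame of tin between 0.004 and 0.052 m and z of toffee5 in the frame of tin between 0.004 and 0.052 m and z of stray1 in the frame of tin between 0.004 and 0.052 m and z of stray2 in the frame of tin between 0.004 and 0.052 m and z of stray3 in the frame of tin between 0.004 and 0.052 m and horizontal distance between lid and tin below 0.01 m and z of lid in the frame of tin between 0.049 and 0.055 m and angle between the z axis of lid and the z axis of tin, either way round below 0.04 rad and angle between each of tin, tray's own z axis and vertical below 0.05 rad and horizontal distance between tray and mat below 0.05 m and z of tray in the frame of mat between 0.002 and 0.009 m and value of joint timer below 0.07 rad and linear speed of each of lid, tray, tin below 0.02 m/s); the robot touches nothing.
It fails at once if the mug is knocked over or pushed more than 4 cm (distance of mug from where it was at the start of the episode above 0.04 m or angle between mug's own z axis and vertical above 0.5 rad).
It fails at once if the potted succulent is knocked over or pushed more than 4 cm (distance of succulent from where it was at the start of the episode above 0.04 m or angle between succulent's own z axis and vertical above 0.5 rad).
Of toffee1, toffee2, toffee3, toffee4, toffee5 only 3 to 5 are there at a start; the rules pass over those that are not, and their reading is None.
Of stray1, stray2, stray3 only 2 to 3 are there at a start; the rules pass over those that are not, and their reading is None.
At some moment in a run one of stray1, stray2, stray3, lid may be knocked a few centimetres aside while the robot is not near it.
It also fails if it takes over 208 s, if anything falls off the work surface, if the arm or the gripper's body presses on something with over 40 N, if the wrist force passes 120 N, or if a joint passes its speed limit or range.

ROBOT

A 6-joint arm with a two-finger parallel gripper is mounted at the origin on the work surface. World frame = base frame: x ahead of the robot, y to its left, z up, the work surface at z = 0. Lengths are in m, angles in rad, forces in N, time in s.
With the tool pointing down it reaches from about 0.35 to 0.8 m from the base axis. Payload 7.3 kg.
Tool frame: the origin (TCP) lies midway between the tips of the shut fingers; the grasp point (between the pads) lies 19 mm behind it (r.grasp_offset is the distance from the TCP to the grasp point, in m); z points along the fingers, y is the line along which they close (so a half turn about z gives the same grasp; the last joint's range is limited). The gripper opens to 85 mm and grips with 20 to 120 N. Pads are 22 mm wide; open, the fingers measure 114 mm over their backs; the gripper's body (76 mm by 85 mm) begins 54 mm behind the grasp point. The pads swing forward as they close: fully open they stand 13 mm farther back than shut.
Start: joints at [1.01, 0.342, 1.524, -0, 1.275, -0.146], TCP at [0.212, 0.481, 0.231] pointing down, gripper open.
Joint ranges: [-2.53, 2.53], [-0.77, 2.02], [0.04, 2.7], [-1, 4.14], [0.28, 2.66], [-3.11, 3.11]. Speed limits (rad/s): [2.57, 2.57, 3.14, 3.14, 3.14, 3.14].

INTERFACE

Orientations are given as a unit quaternion [x, y, z, w].
In Python, from plant import telemetry, eyes, r gives the robot as it stands. The module is installed in compiled form; this text tells all that it offers.
- The arm moves only by the shell command python3 -m inch 'ROWS' [FORCE]. ROWS is text: rows parted by semicolons, each of 7 numbers parted by spaces: the shift along the tool's x, y, z in mm, then the turn, a rotation vector about the tool's x, y, z in degrees, then the closure, from -1 (fully open) to 1 (shut). A call has 1 to 20 rows; each row shifts and turns the commanded pose from where the row before left it, along the tool's axes as they then stand; what a row does not reach is not made up. A row lasts 1/12 s, in which the tool goes at most 41.7 mm and 7.16 degrees, less where a joint would pass 70% of its speed; a pose out of reach is approached as far as the arm can. A call is refused whole if a number of a shift passes 41.7 or a number of a turn 7.16, either way. A call with a gripper value outside its range is refused whole. The fingers move at their own pace and stop on an object; FORCE is the grip in N (left out, the last holds). Time passes only in rows, so rows that do not move let the fingers close. It gives the time, the measured TCP pose, the force, the opening and the grip force at its end, in the units of the state.
- telemetry.get_state(): the state, without advancing time (a new reading comes with each control period).
- eyes.capture(name): name is "scene" or "top" or "wrist"; returns a dict with "color" (400x640x3 uint8, blue, green, red), "intrinsics" (3x3 intrinsics, pixels), "rvec" (rotation vector, rad) and "tvec" (3), from world to camera coordinates, as OpenCV has them; the wrist camera has in their place "hand_eye" (4x4, takes a point from camera to tool coordinates, whose origin is the TCP and whose axes are the flange's). Camera axes: x right, y down, z forward; pixel columns grow to the right and rows downward; lengths in m; the calibration is good to about 2 mm. A picture is of the moment at which its call begins: read the wrist's pose just before it. There is no depth.
- r.job_done(): hands the job in; it is judged then, once.
The state is a dict: "t": time; "q": joint angles; "joint_velocities": joint speeds; "effort": joint torques, N m; "tcp_pos": TCP position; "tool_rot": TCP orientation; "ft_force": force on the tool from outside, world axes, zero at the start; "ft_torque": the same for the moment, N m; "opening": finger opening in m; "grasp_force": force on a finger pad.
Only numpy, scipy, OpenCV 4.12 (cv2) and the standard library are available. Lean on these libraries where they do the work, as an engineer would, in place of code of your own. Each camera call takes 0.05 s, during which the arm holds its last target. There are 200 camera calls.

## Working session

There is one attempt and no reset: what is moved stays moved. The work goes in short steps, Python scripts to look and compute and a shell command to move; the robot and the scene stay as the last step left them, time stands still between calls to the robot, and variables do not carry over. Pictures are saved under pics/ and viewed, at most 14 in all, crops included, and the job is handed in when it is done.

```bash
mkdir -p pics; ls; python3 - <<'E'
from plant import telemetry, eyes, r
import cv2
s=telemetry.get_state(); print({k:s[k] for k in('t','tcp_pos','tool_rot','opening','ft_force')},r.grasp_offset)
for n in('top','scene'):
    d=eyes.capture(n); cv2.imwrite(f'pics/{n}0.png',d['color']); print(n,d['intrinsics'],d['rvec'],d['tvec'])
d=eyes.capture('wrist');print(d['intrinsics'],d['hand_eye'])
E
```

```text
pics
{'t': 0.0, 'tcp_pos': array([0.2113379 , 0.48014706, 0.23062475]), 'tool_rot': array([ 2.05906871e-01,  9.78571274e-01, -7.39786919e-04, -2.74859529e-04]), 'opening': 0.08519687676532178, 'ft_force': array([-0.80251905, -0.38668641,  0.59799432])} 0.0187
top [[406.33102996   0.         321.40183158]
 [  0.         406.33102996 199.3809326 ]
 [  0.           0.           1.        ]] [ 2.15028597 -2.1616247   0.16024485] [-0.00790312  0.55987645  1.20396059]
scene [[374.37990356   0.         321.04511065]
 [  0.         374.37990356 198.84551951]
 [  0.           0.           1.        ]] [ 1.85088756  1.86393805 -0.59718271] [-0.01217344 -0.40383108  1.34709078]
[[280.90838292   0.         317.08767149]
 [  0.         280.90838292 206.03669029]
 [  0.           0.           1.        ]] [[-7.97170804e-05 -9.62667529e-01 -2.70686576e-01  6.76525321e-02]
 [ 9.99999910e-01  3.61731012e-05 -4.23145266e-04 -6.99425219e-04]
 [ 4.17139780e-04 -2.70686585e-01  9.62667439e-01 -1.41873438e-01]
 [ 0.00000000e+00  0.00000000e+00  0.00000000e+00  1.00000000e+00]]
```

View pics/top0.png

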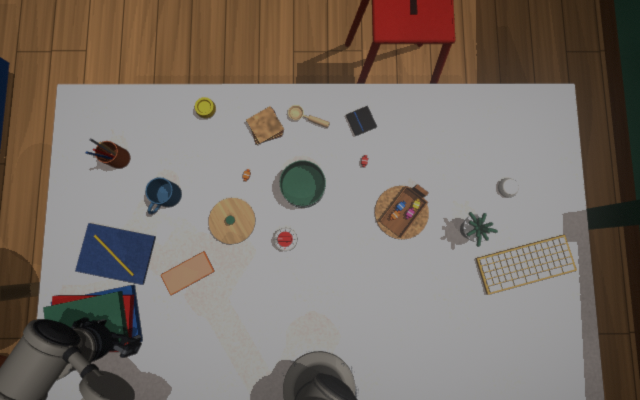

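View pics/scene0.png

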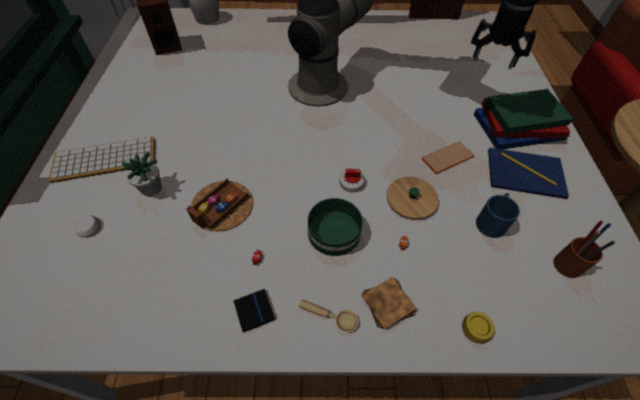

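The top view shows the tray on its mat (402,212), tin (303,184), lid (231,221), timer (286,239), and strays at (247,174) orange and (364,160) red. The mug is at (162,193) and the succulent at (478,228). The scene view agrees: tray (220,205), tin (335,227), lid (413,198), strays (404,242) and (257,257).

```bash
cat > h.py <<'E'
import numpy as np, cv2
from scipy.spatial.transform import Rotation as R
from plant import telemetry, eyes, r
def cam(n):
    s=telemetry.get_state(); d=eyes.capture(n); K=d['intrinsics']
    if n=='wrist':
        T=np.eye(4); T[:3,:3]=R.from_quat(s['tool_rot']).as_matrix(); T[:3,3]=s['tcp_pos']
        W=T@d['hand_eye']; return d['color'],K,W[:3,:3],W[:3,3]
    A=cv2.Rodrigues(d['rvec'])[0]; return d['color'],K,A.T,-A.T@np.ravel(d['tvec'])
def ray(c,p):
    v=c[2]@np.linalg.solve(c[1],[p[0],p[1],1.]); return c[3],v/np.linalg.norm(v)
def plane(c,p,z):
    o,v=ray(c,p); return o+v*(z-o[2])/v[2]
def tri(c1,p1,c2,p2):
    (a,u),(b,v)=ray(c1,p1),ray(c2,p2)
    t=np.linalg.lstsq(np.stack([u,-v],1),b-a,rcond=None)[0]
    A,B=a+t[0]*u,b+t[1]*v; return (A+B)/2, np.linalg.norm(A-B)
def proj(c,P):
    q=c[1]@c[2].T@(np.asarray(P)-c[3]); return q[:2]/q[2]
def blobs(img,lo,hi,amin=8):
    m=cv2.inRange(cv2.cvtColor(img,cv2.COLOR_BGR2HSV),np.array(lo),np.array(hi))
    n,l,st,ce=cv2.connectedComponentsWithStats(m); return m,[(ce[i].round(1),st[i]) for i in range(1,n) if st[i][4]>=amin]
E
python3 - <<'E'
from h import *
np.set_printoptions(precision=4,suppress=True)
t,s=cam('top'),cam('scene')
for n,a,b in [('tray',(402,212),(220,205)),('tin',(303,184),(335,227)),('lidknob',(231,220),(413,191)),('timer',(286,239),(352,174)),('or',(247,174),(404,242)),('red',(364,160),(257,257)),('mug',(160,193),(498,212)),('succ',(478,228),(142,165))]:
    print(n,tri(t,a,s,b),plane(t,a,0.01))
C=lambda i,x,y,w,h,k:cv2.resize(i[y:y+h,x:x+w],None,fx=k,fy=k,interpolation=cv2.INTER_CUBIC)
a=C(t[0],200,140,130,120,3); b=C(t[0],340,140,130,120,3)
c=C(s[0],180,160,130,120,3)[:240]; d=C(s[0],320,160,130,120,3)[:240]
cv2.imwrite('pics/crop1.png',np.vstack([np.hstack([a,b]),np.hstack([c,d])]))
E
```

```text
tray (array([ 0.524 , -0.2652,  0.0002]), np.float64(0.0009900479309842903)) [ 0.5228 -0.2626  0.01  ]
tin (array([0.6096, 0.048 , 0.0282]), np.float64(0.004443864796027068)) [0.6128 0.0464 0.01  ]
lidknob (array([0.4982, 0.2643, 0.0382]), np.float64(0.0018408007812118945)) [0.5005 0.2693 0.01  ]
timer (array([0.4399, 0.0987, 0.0384]), np.float64(0.004295690758505168)) [0.4409 0.0987 0.01  ]
or (array([0.6448, 0.224 , 0.0151]), np.float64(0.004590561857245404)) [0.6454 0.2226 0.01  ]
red (array([ 0.6888, -0.1458,  0.0115]), np.float64(0.002343304017590747)) [ 0.6893 -0.1472  0.01  ]
mug (array([0.5781, 0.4716, 0.0573]), np.float64(0.004737529115857081)) [0.5861 0.4924 0.01  ]
succ (array([ 0.4657, -0.4617,  0.0984]), np.float64(0.0017834658842933173)) [ 0.4717 -0.4979  0.01  ]
```

View pics/crop1.png

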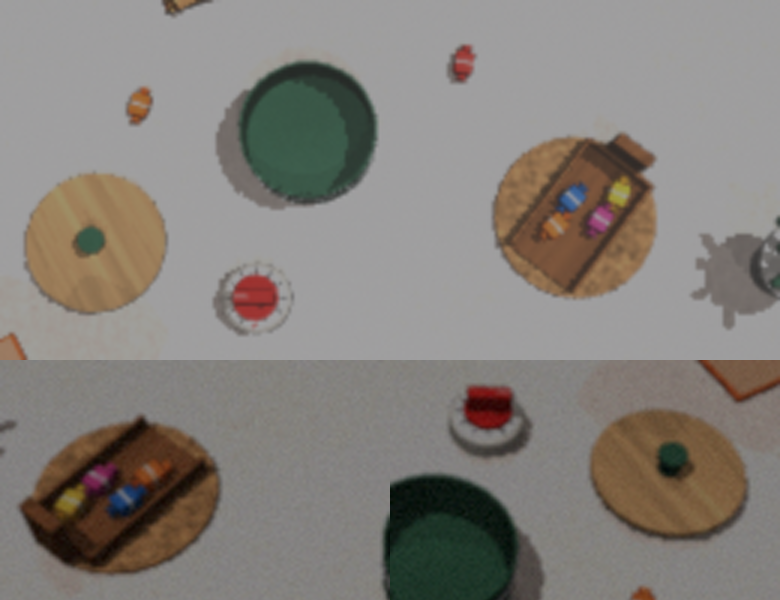

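The crop shows four toffees on the tray (yellow and magenta by the grip, blue and orange further along). The grip top is at about (421,191) in the top view and the lip centre at about (390,229). The timer bar points sideways to +y, the lid's knob is at (230,220), and two strays are visible.

```bash
cat >> h.py <<'E'
def to(P,yclose=None,tilt=None):
    """deltas from measured tool pose to TCP P; yclose: world dir angle (deg) of tool y, tool down"""
    s=telemetry.get_state(); M=R.from_quat(s['tool_rot']).as_matrix()
    print('tcp',(s['tcp_pos']*1e3).round(1),'ang y',np.degrees(np.arctan2(M[1,1],M[0,1])).round(1),'t',round(s['t'],1))
    G=M
    if yclose is not None:
        best=None
        for k in(0,180):
            a=np.radians(yclose+k); y=np.array([np.cos(a),np.sin(a),0]); z=np.array([0,0,-1.])
            g=np.stack([np.cross(y,z),y,z],1); v=R.from_matrix(M.T@g).as_rotvec(degrees=True)
            print('  turn',v.round(1)); 
            if best is None or np.linalg.norm(v)<best: best=np.linalg.norm(v);G=g
    print('  shift after turn mm',(G.T@(np.asarray(P)-s['tcp_pos'])*1e3).round(1),' dist',np.linalg.norm((P-s['tcp_pos'])*1e3).round(0),'q',np.round(s['q'],2))
E
python3 - <<'E'
from h import *
np.set_printoptions(precision=4,suppress=True)
t,s=cam('top'),cam('scene')
g=plane(t,(420.7,190.7),.061); l=plane(t,(389.8,228.8),.01); d=(l-g)[:2]
print(g,l,np.linalg.norm(d),np.degrees(np.arctan2(d[1],d[0])))
# scene grip top: crop (50,518)
print(tri(t,(420.7,190.7),s,(180+50/3,160+(515-360)/3)))
m=plane(t,(340+(576-390)/3,140+217/3),.004);print('mat',m)
to(g+[0,0,.16],np.degrees(np.arctan2(d[1],d[0])))
E
```

```text
[ 0.5818 -0.3105  0.061 ] [ 0.4706 -0.2229  0.01  ] 0.14155293423785237 141.76741298909852
(array([ 0.5824, -0.3088,  0.053 ]), np.float64(0.007412984352151228))
mat [ 0.5224 -0.2638  0.004 ]
tcp [211.5 480.4 231.2] ang y 66.2 t 0.3
  turn [ -0.   -0.  -75.5]
  turn [ -0.    0.  104.5]
  shift after turn mm [ 392.1 -780.3   10.2]  dist 873.0 q [ 1.01  0.34  1.52 -0.    1.28 -0.15]
```

```bash
python3 - <<'E'
from h import *
to(np.array([.565,-.295,.23]))
E
```

```text
tcp [211.5 480.4 231.2] ang y 66.2 t 0.3
  shift after turn mm [-636.  -567.2    1.3]  dist 852.0 q [ 1.01  0.34  1.52 -0.    1.28 -0.15]
```

```bash
python3 -m inch '-25 -22 0 0 0 0 -1;-25 -22 0 0 0 0 -1;-25 -22 0 0 0 0 -1;-25 -22 0 0 0 0 -1;-25 -22 0 0 0 0 -1;-25 -22 0 0 0 0 -1;-25 -22 0 0 0 0 -1;-25 -22 0 0 0 0 -1;-25 -22 0 0 0 0 -1;-25 -22 0 0 0 0 -1;-25 -22 0 0 0 0 -1;-25 -22 0 0 0 0 -1;-25 -22 0 0 0 0 -1' 40; python3 -m inch '-26 -23 0 0 0 0 -1;-26 -23 0 0 0 0 -1;-26 -23 0 0 0 0 -1;-26 -23 0 0 0 0 -1;-26 -24 0 0 0 0 -1;-26 -24 0 0 0 0 -1;-26 -24 0 0 0 0 -1;-26 -24 0 0 0 0 -1;-26 -23 0 0 0 0 -1;-26 -23 0 0 0 0 -1;-26 -23 0 0 0 0 -1;-25 -24 0 0 0 0 -1'; python3 -m inch '0 0 0 0 0 7 -1;0 0 0 0 0 7 -1;0 0 0 0 0 7 -1;0 0 0 0 0 7 -1;0 0 0 0 0 7 -1;0 0 0 0 0 7 -1;0 0 0 0 0 7 -1;0 0 0 0 0 7 -1;0 0 0 0 0 7 -1;0 0 0 0 0 7 -1;0 0 0 0 0 7 -1;0 0 0 0 0 7 -1;0 0 0 0 0 7 -1;0 0 0 0 0 7 -1;0 0 0 0 0 6.5 -1;0 0 0 0 0 0 -1;0 0 0 0 0 0 -1'
python3 - <<'E'
from h import *
to(np.array([.5818,-.3105,.23]),141.8)
c=cam('wrist'); cv2.imwrite('pics/w1.png',c[0]); np.save('w1.npy',np.array([c[1],c[2],np.tile(c[3],(3,1))]))
E
```

```text
t: 1.43
tcp_pos: [0.3941, 0.0862, 0.2315]
tool_rot: [0.206, 0.979, 0.0, 0.0]
ft_force: [0.8, 1.2, -0.7]
opening: 0.0854
grasp_force: 0.0
t: 2.43
tcp_pos: [0.5657, -0.2963, 0.2311]
tool_rot: [0.206, 0.979, 0.0, -0.0]
ft_force: [-0.1, -0.1, -0.2]
opening: 0.0854
grasp_force: 0.0
t: 3.85
tcp_pos: [0.5651, -0.2947, 0.2311]
tool_rot: [0.899, 0.438, -0.0, -0.0]
ft_force: [-0.2, 0.2, -0.2]
opening: 0.0853
grasp_force: 0.0
tcp [ 565.1 -294.7  231.1] ang y -38.1 t 3.9
  turn [   0.    -0.  -179.9]
  turn [-0.  -0.   0.1]
  shift after turn mm [-2.1 22.9  1.1]  dist 23.0 q [-0.6   0.55  1.18  0.    1.4   0.06]
```

View pics/w1.png

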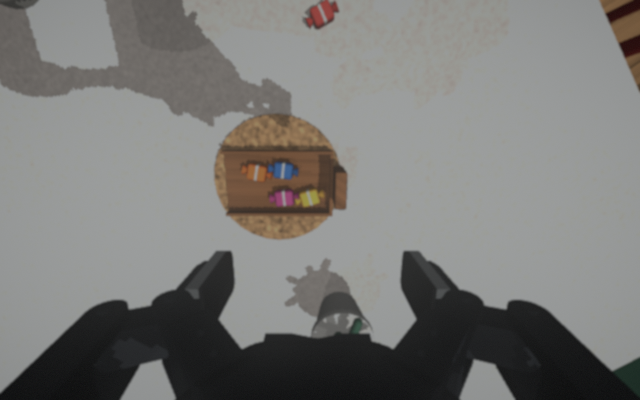

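The wrist view is aligned with the tray: the grip is at (341,187), the lip edge near column 225, the walls at rows 150 and 212, and a red stray at (321,14).

```bash
python3 - <<'E'
from h import *
np.set_printoptions(precision=4,suppress=True)
w=cam('wrist'); t=cam('top'); img=w[0]
# dark-brown tray mask within neighbourhood
hsv=cv2.cvtColor(img,cv2.COLOR_BGR2HSV)
for p in [(341,187),(240,180),(227,130),(400,180)]: print(p,hsv[p[1],p[0]])
for row in (180,187,195): print(row,[tuple(int(v) for v in hsv[row,x]) for x in range(326,354,2)])
for p in((341,187),):
    print(plane(w,p,.061), tri(w,p,t,(420.7,190.7)))
for p in((225,152),(225,211)): print('lip corner',plane(w,p,.015))
E
```

```text
(341, 187) [ 12 114 119]
(240, 180) [ 12 116 110]
(227, 130) [ 60   2 156]
(400, 180) [ 75   3 158]
180 [(12, 98, 83), (13, 98, 81), (12, 95, 75), (13, 92, 72), (11, 75, 65), (12, 109, 105), (12, 112, 118), (13, 113, 113), (13, 109, 112), (12, 111, 113), (12, 73, 116), (18, 17, 149), (42, 8, 157), (42, 8, 157)]
187 [(11, 96, 77), (13, 94, 76), (12, 94, 76), (12, 89, 72), (13, 81, 66), (12, 110, 102), (12, 113, 115), (12, 117, 116), (12, 114, 119), (12, 115, 120), (13, 58, 118), (30, 7, 150), (60, 2, 157), (75, 3, 158)]
195 [(12, 104, 86), (13, 97, 79), (12, 93, 77), (13, 86, 71), (12, 84, 70), (12, 112, 107), (12, 114, 121), (13, 116, 125), (12, 115, 124), (13, 115, 122), (11, 43, 125), (90, 3, 153), (75, 3, 158), (75, 3, 158)]
[ 0.5889 -0.31    0.061 ] (array([ 0.5868, -0.3176,  0.0304]), np.float64(0.0017648713196951398))
lip corner [ 0.4981 -0.1943  0.015 ]
lip corner [ 0.4449 -0.251   0.015 ]
```

```bash
python3 - <<'E'
from h import *
to(np.array([.589,-.310,.145]),143.4)
E
```

```text
tcp [ 565.1 -294.7  231.2] ang y -38.1 t 4.0
  turn [ -0.    0.  178.5]
  turn [-0.  -0.  -1.5]
  shift after turn mm [ 1.9 28.3 86.2]  dist 91.0 q [-0.6   0.55  1.18  0.    1.4   0.06]
```

```bash
python3 -m inch '0 0 0 0 0 -1.5 0;0 9 28 0 0 0 0;1 10 28 0 0 0 0;1 9 29 0 0 0 0;0 0 0 0 0 0 0;0 0 0 0 0 0 0'
python3 - <<'E'
from h import *
np.set_printoptions(precision=4,suppress=True)
to(np.array([.589,-.310,.034]),143.4)
w=cam('wrist'); print(w[3]); cv2.imwrite('pics/w2.png',w[0])
E
```

```text
t: 4.5
tcp_pos: [0.588, -0.3094, 0.1447]
tool_rot: [0.894, 0.449, -0.001, -0.002]
ft_force: [-0.2, -0.1, 0.3]
opening: 0.0426
grasp_force: 0.0
tcp [ 588.  -309.4  144.7] ang y -36.7 t 4.5
  turn [  0.    0.4 179.9]
  turn [-0.2  0.  -0.1]
  shift after turn mm [  0.1   1.1 110.7]  dist 111.0 q [-0.6   0.67  1.21  0.    1.26  0.04]
[ 0.6303 -0.2557  0.2866]
```

View pics/w2.png

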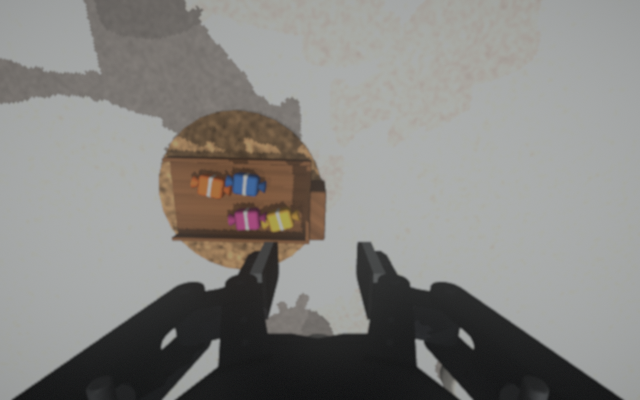

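The grip top face is now at about (318,215), columns 310 to 325, rows 190 to 240. It lies between the finger columns.

```bash
python3 - <<'E'
from h import *
np.set_printoptions(precision=4,suppress=True)
w=cam('wrist'); a=np.load('w1.npy'); w1=(None,a[0],a[1],a[2][0])
for p in((318,213),(310,215),(325.5,215),(318,190),(318,240)): print(p,plane(w,p,.061))
print(tri(w1,(341,187),w,(318,214)))
h=cv2.cvtColor(w[0],cv2.COLOR_BGR2HSV)
print([tuple(int(v) for v in h[215,x]) for x in range(304,330,1)])
print([int(h[y,318,2]) for y in range(172,248,2)])
g=plane(w,(318,215),.061);to(np.array([g[0],g[1],.034]))
E
```

```text
(318, 213) [ 0.589  -0.3128  0.061 ]
(310, 215) [ 0.5825 -0.3101  0.061 ]
(325.5, 215) [ 0.5931 -0.318   0.061 ]
(318, 190) [ 0.6009 -0.2968  0.061 ]
(318, 240) [ 0.5743 -0.3325  0.061 ]
(array([ 0.5898, -0.3096,  0.0701]), np.float64(0.0032400330335439383))
[(12, 100, 89), (12, 101, 88), (13, 101, 88), (12, 100, 89), (12, 109, 101), (13, 112, 118), (12, 118, 128), (13, 118, 130), (12, 117, 129), (12, 117, 129), (12, 116, 128), (12, 114, 127), (12, 116, 125), (12, 115, 126), (12, 114, 125), (13, 115, 126), (13, 114, 127), (12, 112, 127), (11, 97, 124), (12, 54, 128), (20, 16, 146), (38, 6, 165), (60, 3, 172), (60, 3, 172), (80, 4, 173), (90, 3, 172)]
[163, 148, 122, 95, 69, 63, 63, 64, 66, 75, 111, 128, 127, 124, 123, 122, 125, 131, 132, 130, 130, 126, 126, 129, 132, 136, 136, 130, 125, 123, 118, 115, 113, 122, 164, 172, 172, 172]
tcp [ 589.3 -310.2  148.1] ang y -36.7 t 4.6
  shift after turn mm [ -4.    1.1 114.1]  dist 114.0 q [-0.6   0.67  1.21  0.    1.26  0.04]
```

```bash
python3 -m inch '-1 0 22 0 0 0 0;-1 0 22 0 0 0 0;-1 0 22 0 0 0 0;0 0 16 0 0 0 0;0 0 14 0 0 0 0;0 0 14 0 0 0 0;0 0 2 0 0 0 0;0 0 0 0 0 0 0' ; python3 -m inch '0 0 0 0 0 0 1;0 0 0 0 0 0 1;0 0 0 0 0 0 1;0 0 0 0 0 0 1;0 0 0 0 0 0 1;0 0 0 0 0 0 1;0 0 0 0 0 0 1;0 0 0 0 0 0 1' 60
```

```text
t: 5.27
tcp_pos: [0.5873, -0.3125, 0.0356]
tool_rot: [0.894, 0.448, 0.0, 0.001]
ft_force: [0.3, -0.5, 0.7]
opening: 0.0423
grasp_force: 0.0
t: 5.93
tcp_pos: [0.5879, -0.3128, 0.0364]
tool_rot: [0.894, 0.448, 0.001, 0.001]
ft_force: [-0.6, 1.9, 6.6]
opening: 0.0133
grasp_force: 59.5
```

```bash
python3 -m inch '0 0 -3 0 0 0 1;0 0 -6 0 0 0 1;0 0 -9 0 0 0 1;0 0 -12 0 0 0 1;0 0 -15 0 0 0 1;0 0 -18 0 0 0 1;0 0 -20 0 0 0 1;0 0 -20 0 0 0 1;0 0 -20 0 0 0 1;0 0 -18 0 0 0 1;0 0 -12 0 0 0 1;0 0 -7 0 0 0 1;0 0 0 0 0 0 1;0 0 0 0 0 0 1'
python3 - <<'E'
from h import *
np.set_printoptions(precision=4,suppress=True)
t,s=cam('top'),cam('scene')
P=[]
for c,x0,y0,x1,y1 in((t,270,150,335,215),(s,295,190,375,260)):
    sub=np.ascontiguousarray(c[0][y0:y1,x0:x1]); m,b=blobs(sub,(55,70,15),(95,255,255),50)
    k=max(b,key=lambda q:q[1][4]); print(k)
    cn=max(cv2.findContours(m,0,1)[0],key=cv2.contourArea); hull=cv2.convexHull(cn).reshape(-1,2)+[x0,y0]
    pts=np.array([plane(c,p,.06)[:2] for p in hull]); 
    print('hull z=.06 enclosing',cv2.minEnclosingCircle(pts.astype(np.float32)))
    P.append(hull)
# top: floor disc inside lit
cv2.imwrite('pics/t1.png',cv2.resize(np.hstack([t[0][130:260,200:460]]),None,fx=3,fy=3,interpolation=2))
to(np.array([.717,-.032,.195]))
E
```

```text
t: 7.1
tcp_pos: [0.5869, -0.3122, 0.1945]
tool_rot: [0.894, 0.448, 0.0, 0.0]
ft_force: [0.2, -0.5, -2.9]
opening: 0.0129
grasp_force: 58.4
(array([28.7, 36.1]), array([  12,   17,   34,   38, 1007], dtype=int32))
hull z=.06 enclosing ((0.5982009172439575, 0.053855422884225845), 0.06031142175197601)
(array([39.6, 32.5]), array([  13,    9,   54,   48, 2038], dtype=int32))
hull z=.06 enclosing ((0.6130658984184265, 0.04760001599788666), 0.07073510438203812)
tcp [ 586.5 -311.9  193.1] ang y -36.8 t 7.2
  shift after turn mm [302.4 -63.   -1.7]  dist 309.0 q [-0.6   0.63  1.15  0.    1.36  0.04]
```

View pics/t1.png

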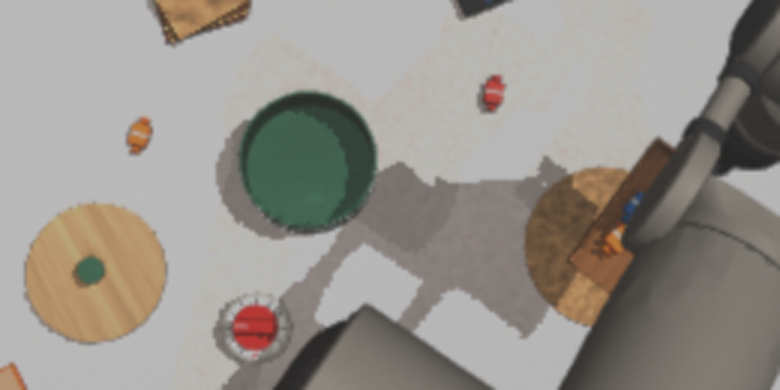

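The view shows the tray lifted with toffees aboard, the tin rim spanning x 239–377 and y 91–233 in the crop (tin at about (0.612, 0.047)), and the strays unchanged.

```bash
python3 -m inch '3 -1 0 0 0 0 1;6 -1 0 0 0 0 1;9 -2 0 0 0 0 1;13 -3 0 0 0 0 1;17 -4 0 0 0 0 1;20 -4 0 0 0 0 1;20 -4 0 0 0 0 1;20 -4 0 0 0 0 1;20 -4 0 0 0 0 1;20 -4 0 0 0 0 1;20 -4 0 0 0 0 1;20 -4 0 0 0 0 1;20 -4 0 0 0 0 1;20 -4 0 0 0 0 1;20 -4 0 0 0 0 1;20 -4 0 0 0 0 1;15 -3 0 0 0 0 1;11 -3 0 0 0 0 1;6 -2 0 0 0 0 1;3 -1 0 0 0 0 1'
python3 -m inch '0 0 0 0 0 0 1;0 0 0 0 0 0 1'
python3 - <<'E'
from h import *
to(np.array([.718,-.032,.195]))
w=cam('wrist');t=cam('top');cv2.imwrite('pics/w3.png',np.hstack([cv2.resize(w[0],(480,300)),t[0][130:250,240:420].repeat(2,0).repeat(2,1)[:,:320]] if 0 else [cv2.resize(w[0],(400,250)),cv2.resize(t[0][120:245,230:430],(400,250))]))
E
```

```text
t: 8.87
tcp_pos: [0.7171, -0.03, 0.194]
tool_rot: [0.894, 0.449, -0.0, -0.0]
ft_force: [-0.1, -0.4, -2.7]
opening: 0.0129
grasp_force: 58.4
t: 9.03
tcp_pos: [0.7169, -0.032, 0.1943]
tool_rot: [0.894, 0.448, -0.0, 0.0]
ft_force: [-0.5, 0.6, -2.9]
opening: 0.0128
grasp_force: 58.5
tcp [716.9 -32.  194.3] ang y -36.8 t 9.0
  shift after turn mm [ 0.7  0.9 -0.7]  dist 1.0 q [-0.15  0.74  0.94 -0.    1.46  0.49]
```

View pics/w3.png

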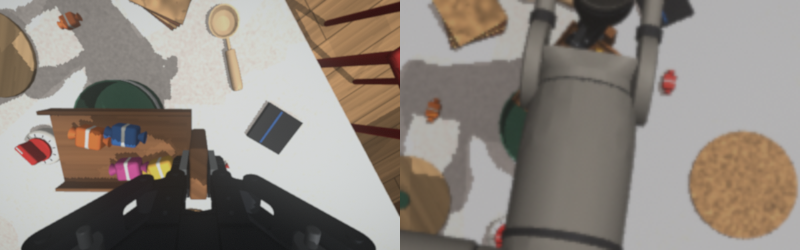

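All four toffees are still aboard, and the tin lies beneath and beyond the lip. I'll back off and lower, then tip with the lip held over the near side of the tin.

```bash
python3 -m inch '0 2 2 0 0 0 1;0 4 4 0 0 0 1;0 6 6 0 0 0 1;0 7 7 0 0 0 1;0 7 8 0 0 0 1;0 7 8 0 0 0 1;0 6 7 0 0 0 1;0 4 5 0 0 0 1;0 2 3 0 0 0 1;0 1 2 -3 0 0 1;0 0 2 -3 0 0 1;0 0 2 -3 0 0 1;0 0 1 -3 0 0 1;0 0 0 0 0 0 1;0 0 0 0 0 0 1'
python3 - <<'E'
from h import *
to(np.array([.612,.047,.06]))
w=cam('wrist');t=cam('scene');cv2.imwrite('pics/w4.png',np.hstack([cv2.resize(w[0],(400,250)),cv2.resize(t[0][130:300,220:492],(400,250))]))
E
```

```text
t: 10.38
tcp_pos: [0.754, -0.0584, 0.1378]
tool_rot: [0.889, 0.446, 0.047, 0.093]
ft_force: [-0.0, -0.4, -2.0]
opening: 0.0128
grasp_force: 58.8
tcp [754.  -58.4 137.8] ang y -36.7 t 10.4
  shift after turn mm [  -0.4 -189.1   39.6]  dist 193.0 q [-0.14  0.75  1.1  -0.11  1.11  0.54]
```

View pics/w4.png

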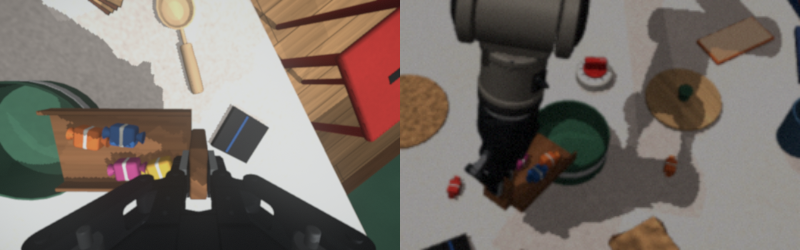

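The lip is now over the tin's near side at 12° and the toffees are still in place, so I tip further.

```bash
python3 -m inch '0 -4 -9 -4 0 0 1;0 -4 -10 -4 0 0 1;0 -3 -10 -4 0 0 1;0 -2 -10 -4 0 0 1;0 -2 -10 -4 0 0 1;0 -1 -10 -4 0 0 1;0 0 -10 -4 0 0 1;0 0 0 0 0 0 1;0 0 0 0 0 0 1;0 0 0 0 0 0 1;0 0 0 0 0 0 1;0 0 0 0 0 0 1'
python3 - <<'E'
from h import *
to(np.array([.612,.047,.06]))
w=cam('wrist');t=cam('scene');cv2.imwrite('pics/w5.png',np.hstack([cv2.resize(w[0],(400,250)),cv2.resize(t[0][130:300,220:492],(400,250))]))
E
```

```text
t: 11.48
tcp_pos: [0.7205, -0.0343, 0.1944]
tool_rot: [0.841, 0.42, 0.153, 0.306]
ft_force: [0.7, -0.1, -1.0]
opening: 0.013
grasp_force: 59.1
tcp [720.5 -34.3 194.4] ang y -36.9 t 11.5
  shift after turn mm [-1.000e-01 -1.902e+02  1.590e+01]  dist 191.0 q [ 0.02  0.52  1.56 -0.76  0.61  1.19]
```

View pics/w5.png

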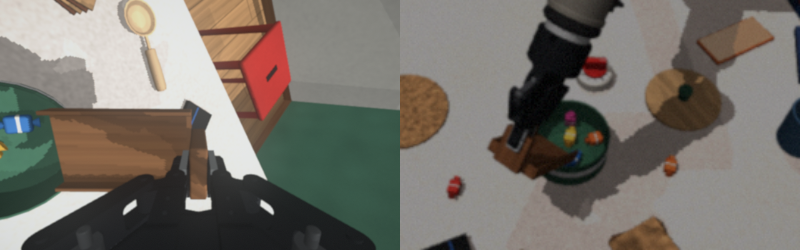

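The tray is empty and all four toffees are in the tin. I level the tray and take it back to the mat.

```bash
python3 -m inch '0 0 0 6 0 0 1;0 0 0 7 0 0 1;0 0 0 7 0 0 1;0 0 0 7 0 0 1;0 0 0 7 0 0 1;0 0 0 6 0 0 1;0 0 0 0 0 0 1;-15 3 0 0 0 0 1;-25 5 0 0 0 0 1;-29 6 0 0 0 0 1;-29 6 0 0 0 0 1;-29 6 0 0 0 0 1;-29 6 0 0 0 0 1;-29 6 0 0 0 0 1;-29 6 0 0 0 0 1;-29 5 0 0 0 0 1;-29 5 0 0 0 0 1;-20 4 0 0 0 0 1;-10 2 0 0 0 0 1;0 0 0 0 0 0 1'
python3 - <<'E'
from h import *
to(np.array([.586,-.3125,.055]),143.4)
E
```

```text
t: 13.25
tcp_pos: [0.5841, -0.3137, 0.1971]
tool_rot: [0.895, 0.445, 0.004, 0.014]
ft_force: [0.3, 0.3, -1.0]
opening: 0.0133
grasp_force: 59.1
tcp [ 584.1 -313.7  197.1] ang y -37.1 t 13.2
  turn [  0.4  -2.6 179.4]
  turn [ 1.7  0.3 -0.5]
  shift after turn mm [  2.1   0.8 142.1]  dist 142.0 q [-0.61  0.61  1.18 -0.01  1.32  0.04]
```

```bash
python3 -m inch '1 1 0 1.7 0.3 -0.5 1;1 0 25 0 0 0 1;0 0 25 0 0 0 1;0 0 25 0 0 0 1;0 0 25 0 0 0 1;0 0 20 0 0 0 1;0 0 15 0 0 0 1;0 0 8 0 0 0 1;0 0 5 0 0 0 1;0 0 4 0 0 0 1;0 0 3 0 0 0 1;0 0 2 0 0 0 1;0 0 2 0 0 0 1;0 0 0 0 0 0 1'
python3 - <<'E'
from h import *
to(np.array([.586,-.3125,.036]),143.4)
E
```

```text
t: 14.42
tcp_pos: [0.5877, -0.3106, 0.038]
tool_rot: [0.893, 0.45, 0.0, -0.001]
ft_force: [0.3, 0.8, -1.0]
opening: 0.0132
grasp_force: 59.0
tcp [ 587.7 -310.6   38. ] ang y -36.5 t 14.4
  turn [   0.2   -0.2 -179.9]
  turn [-0.1 -0.1  0.1]
  shift after turn mm [-2.5 -0.3  2. ]  dist 3.0 q [-0.6   0.78  1.32  0.    1.05  0.03]
```

```bash
python3 -m inch '0 0 1 0 0 0 1;0 0 1 0 0 0 1;0 0 1 0 0 0 1;0 0 0 0 0 0 1'; python3 -m inch '0 0 0 0 0 0 0.4;0 0 0 0 0 0 0;0 0 0 0 0 0 0;0 0 0 0 0 0 0;0 0 -5 0 0 0 0;0 0 -20 0 0 0 0;0 0 -30 0 0 0 0;0 0 -30 0 0 0 0;0 0 -30 0 0 0 0;0 0 -30 0 0 0 0;0 0 -30 0 0 0 0;0 0 0 0 0 0 0'
python3 - <<'E'
from h import *
to(np.array([.689,-.146,.15]))
w=cam('wrist');t=cam('top');s=cam('scene');cv2.imwrite('pics/w6.png',np.vstack([np.hstack([cv2.resize(w[0],(400,250)),cv2.resize(t[0][130:255,200:400],(400,250))]),np.hstack([cv2.resize(s[0][200:325,380:580],(400,250)),cv2.resize(s[0][150:275,220:420],(400,250))])]))
E
```

```text
t: 14.75
tcp_pos: [0.5879, -0.3108, 0.0364]
tool_rot: [0.893, 0.45, 0.001, -0.001]
ft_force: [-2.0, 0.7, 5.3]
opening: 0.0131
grasp_force: 60.3
t: 15.75
tcp_pos: [0.59, -0.3126, 0.2178]
tool_rot: [0.893, 0.45, 0.003, 0.004]
ft_force: [-0.3, -0.1, 0.4]
opening: 0.043
grasp_force: 0.0
tcp [ 590.  -312.6  217.8] ang y -36.5 t 15.8
  shift after turn mm [192.6 -20.2  68.1]  dist 205.0 q [-0.6   0.62  1.11  0.    1.41  0.03]
```

View pics/w6.png

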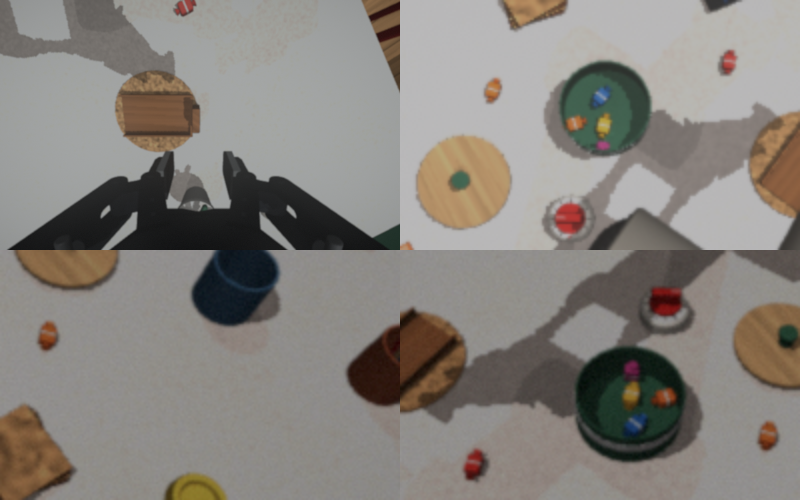

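The tray is back on its mat, the four toffees lie in the tin, and the strays are still red (top 364,160) and orange (247,174). Next is the red stray.

```bash
python3 -m inch '15 -1 6 0 0 0 -0.4;25 -3 8 0 0 0 -0.4;28 -3 9 0 0 0 -0.4;28 -3 9 0 0 0 -0.4;28 -3 9 0 0 0 -0.4;28 -3 9 0 0 0 -0.4;25 -2 9 0 0 0 -0.4;13 -2 9 0 0 0 -0.4;0 0 0 0 0 0 -0.4;0 0 0 0 0 0 -0.4'
cat >> h.py <<'E'
def toffee(c,lo,hi,z=.008,box=None):
    m,b=blobs(c[0],lo,hi,60)
    if box: b=[k for k in b if box[0]<k[0][0]<box[2] and box[1]<k[0][1]<box[3]]
    for ce,st in b: print('  blob',ce,st.tolist(),plane(c,ce,z).round(4))
    return m,b
def long_axis(c,m,ce,st,z=.008):
    x,y,w,h=st[:4]; ys,xs=np.nonzero(m[y:y+h,x:x+w]); P=np.array([plane(c,(a+x,b+y),z)[:2] for a,b in zip(xs,ys)])
    q=P-P.mean(0); u,s,v=np.linalg.svd(q,full_matrices=False); print('  ctr',P.mean(0).round(4),'long axis deg',np.degrees(np.arctan2(v[0][1],v[0][0])).round(1),'ext',np.ptp(q@v[0]).round(4),np.ptp(q@v[1]).round(4))
E
python3 - <<'E'
from h import *
w=cam('wrist'); cv2.imwrite('pics/w7.png',w[0])
to(np.array([.689,-.146,.05]))
m,b=toffee(w,(0,90,60),(8,255,255)); 
for k in b: long_axis(w,m,*k)
E
```

```text
t: 16.73
tcp_pos: [0.6839, -0.1454, 0.1403]
tool_rot: [0.893, 0.451, -0.001, -0.003]
ft_force: [-0.0, -1.0, 0.1]
opening: 0.0594
grasp_force: 0.0
tcp [ 684.1 -146.7  141.4] ang y -36.5 t 16.8
  shift after turn mm [ 3.4  3.9 91.4]  dist 92.0 q [-0.32  0.74  1.09  0.    1.32  0.31]
  blob [328.6 194.4] [320, 186, 19, 20, 227] [ 0.6953 -0.15    0.008 ]
  blob [313.3 201.5] [304, 191, 19, 20, 211] [ 0.6785 -0.1468  0.008 ]
  ctr [ 0.695  -0.1501] long axis deg -116.8 ext 0.0202 0.02
  ctr [ 0.6789 -0.1467] long axis deg -116.6 ext 0.0202 0.02
```

View pics/w7.png

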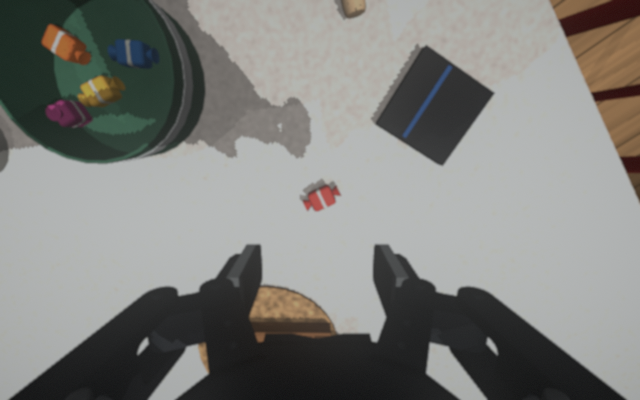

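The red stray is at (321,197), on clear desk, with its long axis about −12° in the world. The tin holds four toffees.

```bash
python3 -m inch '0 0 0 0 0 -7 -0.4;0 0 0 0 0 -7 -0.4;0 0 0 0 0 -7 -0.4;0 0 0 0 0 -3.5 -0.4;0 0 0 0 0 0 -0.4'
python3 - <<'E'
from h import *
w=cam('wrist'); to(np.array([.687,-.1484,.004]),-12)
m,b=toffee(w,(0,90,60),(8,255,255))
if len(b)==2: p=(b[0][0]+b[1][0])/2; print(plane(w,p,.008)); to(np.r_[plane(w,p,.008)[:2],.004],-12)
E
```

```text
t: 17.2
tcp_pos: [0.6842, -0.1483, 0.1431]
tool_rot: [0.777, 0.629, 0.001, -0.001]
ft_force: [0.2, 0.6, -0.4]
opening: 0.0596
grasp_force: 0.0
tcp [ 684.3 -148.1  143. ] ang y -12.2 t 17.2
  turn [-0.  -0.1 -0.2]
  turn [ -0.2   0.  179.8]
  shift after turn mm [  0.2   2.7 139. ]  dist 139.0 q [-0.32  0.74  1.09  0.    1.32 -0.11]
  blob [311.1 196.1] [302, 187, 16, 19, 216] [ 0.679  -0.1467  0.008 ]
  blob [327.9 195.9] [322, 187, 16, 19, 217] [ 0.6957 -0.15    0.008 ]
  blob [596.8 297.6] [574, 286, 53, 26, 75] [ 0.9685 -0.3283  0.008 ]
```

```bash
python3 -m inch '0 1 25 0 0 0 -0.4;0 1 28 0 0 0 -0.4;0 1 28 0 0 0 -0.4;0 0 25 0 0 0 -0.4;0 0 18 0 0 0 -0.4;0 0 10 0 0 0 -0.4;0 0 4 0 0 0 -0.4;0 0 1 0 0 0 -0.4;0 0 0 0 0 0 -0.4'; python3 -m inch '0 0 0 0 0 0 0.2;0 0 0 0 0 0 0.4;0 0 0 0 0 0 0.6;0 0 0 0 0 0 1;0 0 0 0 0 0 1;0 0 0 0 0 0 1;0 0 0 0 0 0 1' 30; python3 -m inch '0 0 -10 0 0 0 1;0 0 -25 0 0 0 1;0 0 -30 0 0 0 1;0 0 -30 0 0 0 1;0 0 -30 0 0 0 1;0 0 0 0 0 0 1'
python3 -c "
from h import *
to(np.array([.612,.047,.13]))"
```

```text
t: 18.0
tcp_pos: [0.6881, -0.147, 0.0045]
tool_rot: [0.777, 0.629, 0.001, -0.001]
ft_force: [-0.2, -0.3, 0.7]
opening: 0.0596
grasp_force: 0.0
t: 18.58
tcp_pos: [0.6882, -0.1466, 0.0046]
tool_rot: [0.777, 0.629, 0.001, -0.001]
ft_force: [-0.6, -0.4, 5.9]
opening: 0.0231
grasp_force: 30.3
t: 19.08
tcp_pos: [0.6907, -0.1478, 0.1366]
tool_rot: [0.777, 0.629, 0.004, 0.004]
ft_force: [0.5, 0.3, 0.7]
opening: 0.023
grasp_force: 29.6
tcp [ 690.7 -147.8  136.6] ang y -12.0 t 19.1
  shift after turn mm [ 174.2 -117.5    5.6]  dist 210.0 q [-0.32  0.75  1.09  0.    1.3  -0.11]
```

```bash
python3 -m inch '10 -8 0 0 0 0 1;20 -15 0 0 0 0 1;25 -18 0 0 0 0 1;25 -18 0 0 0 0 1;25 -18 0 0 0 0 1;25 -18 0 0 0 0 1;15 -11 0 0 0 0 1;5 -6 0 0 0 0 1;0 0 0 0 0 0 1;0 0 25 0 0 0 1;0 0 25 0 0 0 1;0 0 23 0 0 0 1;0 0 0 0 0 0 1;0 0 0 0 0 0 0.4;0 0 0 0 0 0 0.2;0 0 0 0 0 0 0.2;0 0 0 0 0 0 0.2'; python3 -m inch '0 0 -30 0 0 0 0;0 0 -30 0 0 0 0;0 0 -30 0 0 0 -0.4;0 0 0 0 0 0 -0.4'
python3 - <<'E'
from h import *
to(np.array([.645,.223,.15]))
w=cam('wrist'); cv2.imwrite('pics/w8.png',w[0])
E
```

```text
t: 20.5
tcp_pos: [0.6103, 0.023, 0.0576]
tool_rot: [0.777, 0.629, 0.002, -0.0]
ft_force: [-0.3, -0.0, 1.0]
opening: 0.0338
grasp_force: 0.0
t: 20.83
tcp_pos: [0.6129, 0.0229, 0.1537]
tool_rot: [0.777, 0.629, 0.005, 0.003]
ft_force: [2.0, 0.2, 0.0]
opening: 0.0596
grasp_force: 0.0
tcp [612.9  22.9 153.7] ang y -12.0 t 20.8
  shift after turn mm [202.4 -10.2   4.5]  dist 203.0 q [-0.09  0.56  1.39  0.    1.18  0.12]
```

View pics/w8.png

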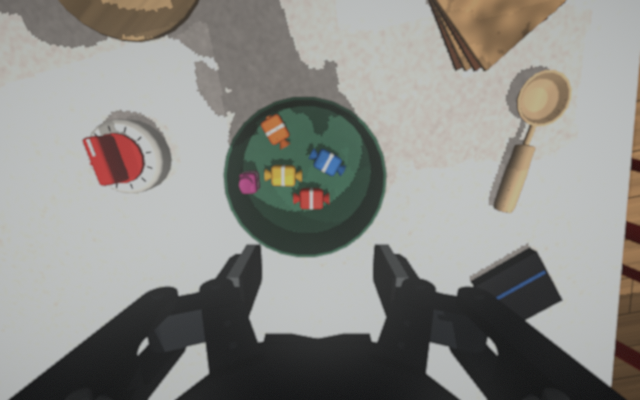

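All five toffees lie in the tin (red at 311,199; magenta against the wall at 248,183). The timer knob is at (110,160) with its white pointer end at upper left. Next is the orange stray.

```bash
python3 -m inch '12 -1 0 0 0 0 -0.4;25 -1 0 0 0 0 -0.4;28 -1 0 0 0 0 -0.4;28 -2 0 0 0 0 -0.4;28 -2 0 0 0 0 -0.4;28 -1 0 0 0 0 -0.4;26 -1 2 0 0 0 -0.4;18 -1 3 0 0 0 -0.4;9 0 0 0 0 0 -0.4;0 0 0 0 0 0 -0.4;0 0 0 0 0 0 -0.4'
python3 - <<'E'
from h import *
to(np.array([.645,.223,.05]))
w=cam('wrist'); m,b=toffee(w,(9,150,70),(18,255,255),box=(180,60,460,300)); cv2.imwrite('pics/w9.png',w[0])
t=cam('top'); toffee(t,(5,150,70),(18,255,255),box=(220,150,290,200))
E
```

```text
t: 21.8
tcp_pos: [0.6409, 0.2228, 0.1405]
tool_rot: [0.777, 0.63, -0.0, -0.002]
ft_force: [0.0, -0.3, -0.6]
opening: 0.06
grasp_force: 0.0
tcp [640.9 222.8 140.5] ang y -12.0 t 21.8
  shift after turn mm [ 0.9  4.3 90.5]  dist 91.0 q [0.22 0.7  1.17 0.   1.27 0.43]
```

```bash
python3 - <<'E'
import cv2; i=cv2.imread('pics/w9.png'); h=cv2.cvtColor(i,cv2.COLOR_BGR2HSV)
m=cv2.inRange(h,(0,110,60),(25,255,255)); n,l,s,c=cv2.connectedComponentsWithStats(m)
for k in range(1,n):
    if s[k][4]>50: print(c[k].round(1),s[k].tolist(),h[l==k].mean(0).round(0))
E
```

```text
[541.9  12.3] [504, 0, 87, 31, 1802] [ 24. 142. 110.]
[633. 150.] [620, 0, 20, 236, 2430] [ 15. 117. 128.]
[ 23.6 121.8] [0, 71, 49, 94, 853] [ 10. 156. 128.]
[310.4 194.6] [301, 186, 17, 19, 217] [ 11. 140. 160.]
[327.5 196.1] [322, 187, 15, 19, 199] [ 11. 140. 161.]
[627.7 285.7] [613, 237, 27, 97, 2052] [ 15. 117. 128.]
[624.8 369. ] [608, 333, 32, 67, 1429] [ 15. 113.  79.]
```

View pics/w9.png

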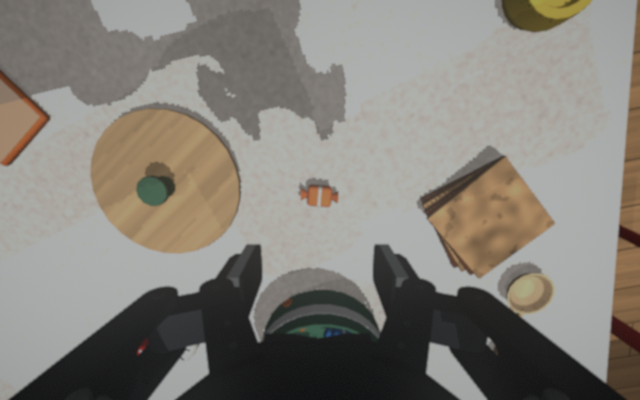

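The orange stray is at (319,195), already aligned with the closing axis. The lid is at (165,180) and its knob at (152,190).

```bash
python3 - <<'E'
from h import *
w=cam('wrist'); p=plane(w,(319,195.4),.008); print(p); to(np.r_[p[:2],.004])
a=plane(w,(310.4,194.6),.008)-plane(w,(327.5,196.1),.008); print(np.degrees(np.arctan2(a[1],a[0])))
E
```

```text
[0.64396719 0.22274573 0.008     ]
tcp [641.5 221.5 141.5] ang y -12.1 t 21.9
  shift after turn mm [  1.4   2.4 137.5]  dist 138.0 q [0.22 0.7  1.17 0.   1.27 0.43]
162.82397886881597
```

```bash
python3 -m inch '0 1 25 0 0 5 -0.4;1 1 28 0 0 0 -0.4;0 0 28 0 0 0 -0.4;0 0 25 0 0 0 -0.4;0 0 17 0 0 0 -0.4;0 0 10 0 0 0 -0.4;0 0 4 0 0 0 -0.4;0 0 1 0 0 0 -0.4;0 0 0 0 0 0 -0.4'; python3 -m inch '0 0 0 0 0 0 0.2;0 0 0 0 0 0 0.4;0 0 0 0 0 0 0.6;0 0 0 0 0 0 1;0 0 0 0 0 0 1;0 0 0 0 0 0 1;0 0 0 0 0 0 1' 30; python3 -m inch '0 0 -10 0 0 0 1;0 0 -25 0 0 0 1;0 0 -30 0 0 0 1;0 0 -30 0 0 0 1;0 0 -30 0 0 0 1;0 0 0 0 0 0 1'
python3 -c "
from h import *
to(np.array([.618,.055,.13]))"
```

```text
t: 22.7
tcp_pos: [0.6443, 0.2235, 0.0046]
tool_rot: [0.804, 0.595, 0.001, -0.001]
ft_force: [-0.6, 1.1, 0.7]
opening: 0.0597
grasp_force: 0.0
t: 23.28
tcp_pos: [0.6442, 0.2239, 0.0048]
tool_rot: [0.804, 0.595, 0.002, -0.001]
ft_force: [-0.1, -0.5, 5.6]
opening: 0.023
grasp_force: 30.2
t: 23.78
tcp_pos: [0.6468, 0.2241, 0.1365]
tool_rot: [0.804, 0.595, 0.006, 0.001]
ft_force: [1.9, 0.3, 0.7]
opening: 0.0233
grasp_force: 29.5
tcp [646.8 224.1 136.5] ang y -17.0 t 23.8
  shift after turn mm [-170.2   21.8    5.2]  dist 172.0 q [0.22 0.71 1.17 0.   1.25 0.52]
```

```bash
python3 -m inch '-10 2 0 0 0 0 1;-20 3 0 0 0 0 1;-27 4 0 0 0 0 1;-28 4 0 0 0 0 1;-28 4 0 0 0 0 1;-28 4 0 0 0 0 1;-17 3 0 0 0 0 1;-7 2 0 0 0 0 1;0 0 0 0 0 0 1;0 0 25 0 0 0 1;0 0 25 0 0 0 1;0 0 23 0 0 0 1;0 0 0 0 0 0 1;0 0 0 0 0 0 0.4;0 0 0 0 0 0 0.2;0 0 0 0 0 0 0.2;0 0 0 0 0 0 0.2'; python3 -m inch '0 0 -30 0 0 0 0;0 0 -30 0 0 0 0;0 0 -30 0 0 0 -0.4;0 0 -20 0 0 0 -0.4;0 0 0 0 0 0 -0.4'
python3 - <<'E'
from h import *
to(np.array([.440,.0987,.12]))
w=cam('wrist');t=cam('top');s=cam('scene');cv2.imwrite('pics/w10.png',np.vstack([np.hstack([cv2.resize(w[0],(400,250)),cv2.resize(t[0],(400,250))]),np.hstack([cv2.resize(t[0][60:220,120:376],(400,250)),cv2.resize(s[0],(400,250))])]))
E
```

```text
t: 25.2
tcp_pos: [0.6212, 0.0584, 0.0567]
tool_rot: [0.804, 0.595, 0.002, -0.001]
ft_force: [-0.0, 0.2, 0.4]
opening: 0.0342
grasp_force: 0.0
t: 25.62
tcp_pos: [0.6231, 0.0578, 0.1717]
tool_rot: [0.804, 0.595, 0.005, 0.002]
ft_force: [-0.2, 0.7, 1.0]
opening: 0.0596
grasp_force: 0.0
tcp [623.1  57.8 171.7] ang y -17.0 t 25.6
  shift after turn mm [ -14.7 -187.6   49.9]  dist 195.0 q [-0.03  0.57  1.32  0.    1.24  0.26]
```

View pics/w10.png

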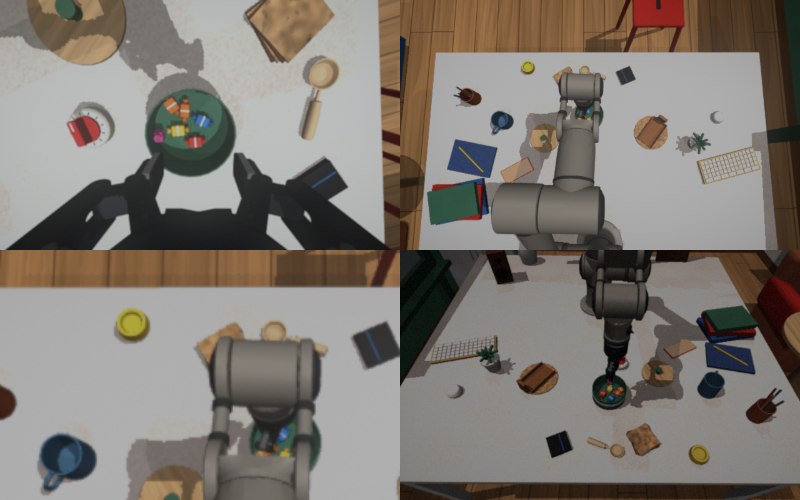

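Six toffees are now in the tin and no other stray shows anywhere on the desk in the top or scene views. The timer is at (88,128) in the wrist quarter. All 14 pictures are used, so I go on with numeric measurements.

```bash
python3 -m inch '-1 -15 0 0 0 0 -0.4;-2 -25 0 0 0 0 -0.4;-2 -25 0 0 0 0 -0.4;-2 -25 0 0 0 0 -0.4;-2 -25 0 0 0 0 -0.4;-2 -25 0 0 0 0 -0.4;-2 -25 0 0 0 0 -0.4;-2 -15 0 0 0 0 -0.4;0 -8 0 0 0 0 -0.4;0 0 0 0 0 0 -0.4;0 0 0 0 0 0 -0.4'
python3 - <<'E'
from h import *
w=cam('wrist'); to(np.array([.440,.0987,.12]))
p=proj(w,[.44,.0987,.05]).astype(int); print('proj',p)
h=cv2.cvtColor(w[0],cv2.COLOR_BGR2HSV); x0,y0=p[0]-48,p[1]-45
for y in range(y0,y0+90,2):
    row=''
    for x in range(x0,x0+96,1):
        H,S,V=[int(v) for v in h[y,x]]
        red=(H<8 or H>172) and S>110
        row+= ('R' if V>150 else 'r' if V>100 else 'd') if red else ('.' if V>120 else 'o' if V>60 else '#')
    print(y,row)
print('x0',x0)
E
```

```text
t: 26.68
tcp_pos: [0.4366, 0.0984, 0.1651]
tool_rot: [0.804, 0.595, 0.001, -0.001]
ft_force: [0.3, 0.4, 0.2]
opening: 0.0596
grasp_force: 0.0
tcp [437.1  98.3 165.1] ang y -17.0 t 26.7
  shift after turn mm [ 1.1  2.8 45.1]  dist 45.0 q [0.05 0.27 1.83 0.   1.04 0.34]
proj [319 200]
155 ..................................ooooooooooooooooooooooooooooo.................................
157 ...............................ooooooooooooooooooooooooooooooooooo..............................
159 ................................ooooooooooo.................ooooooo.............................
161 ..............................oooooooooooo........................oooo..........................
163 ...........................oooooooooo................................oo.........................
165 .........................ooooo.ooo......ooo.....................................................
167 ........................ooo..............ooo....................................................
169 ......................ooo................ooo....................................................
171 ....
[... 3035 characters left out ...]
.......................................................................................
233 ................................................................................................
235 ................................................................................................
237 ................................................................................................
239 ................................................................................................
241 ................................................................................................
243 ................................................................................................
x0 271
```

```bash
python3 - <<'E'
from h import *
np.set_printoptions(precision=4,suppress=True)
w=cam('wrist')
ctr=plane(w,(271+49,193.5),.032); a=plane(w,(271+45.5,183),.056); b=plane(w,(271+53.5,213),.056); mk=plane(w,(295,199),.026)
top=plane(w,(271+44,178),.056); bot=plane(w,(271+54.5,218.5),.056)
print('disc ctr',ctr,'bar ends',top,bot,'len',np.linalg.norm(top-bot),'bar mid',(top+bot)/2)
p=a-b; ap=np.degrees(np.arctan2(p[1],p[0])); m=mk-ctr; am=np.degrees(np.arctan2(m[1],m[0])); print('pointer',ap,'mark',am,'r',np.linalg.norm(m[:2]),'joint deg',(am-ap)%360)
c=(top+bot)/2; to(np.r_[c[:2],.037],ap-90)
E
```

```text
disc ctr [0.4416 0.1009 0.032 ] bar ends [0.4428 0.1213 0.056 ] [0.441  0.0817 0.056 ] len 0.03967979315312128 bar mid [0.4419 0.1015 0.056 ]
pointer 87.6829646994189 mark 178.66621567756022 r 0.026731994697288812 joint deg 90.98325097814131
tcp [437.2  98.3 165.1] ang y -17.0 t 26.8
  turn [ -0.   -0.2 -14.7]
  turn [ -0.3   0.1 165.3]
  shift after turn mm [  3.4   4.6 128.1]  dist 128.0 q [0.05 0.27 1.83 0.   1.04 0.34]
```

```bash
python3 -m inch '0 0 0 0 0 -7 -0.2;0 0 0 0 0 -7 -0.2;3 5 20 0 0 -0.7 -0.2;0 0 25 0 0 0 -0.2;0 0 25 0 0 0 -0.2;0 0 25 0 0 0 -0.2;0 0 18 0 0 0 -0.2;0 0 10 0 0 0 -0.2;0 0 4 0 0 0 -0.2;0 0 0 0 0 0 -0.2;0 0 0 0 0 0 0.2;0 0 0 0 0 0 0.5;0 0 0 0 0 0 1;0 0 0 0 0 0 1;0 0 0 0 0 0 1;0 0 0 0 0 0 1' 40
python3 -c "
from h import *
to(np.array([.442,.1015,.037]),-2.3)"
```

```text
t: 28.12
tcp_pos: [0.4406, 0.1017, 0.0392]
tool_rot: [0.721, 0.693, 0.001, -0.002]
ft_force: [-3.5, 1.1, 5.9]
opening: 0.0127
grasp_force: 39.6
tcp [440.6 101.7  39.2] ang y -2.3 t 28.1
  turn [-0.1 -0.2  0. ]
  turn [ 3.0e-01 -1.0e-01 -1.8e+02]
  shift after turn mm [-0.1  1.4  2.2]  dist 3.0 q [0.05 0.48 1.95 0.01 0.71 0.09]
```

```bash
python3 -m inch '0 0 0 0 0 -4 1;0 0 0 0 0 -7 1;0 0 0 0 0 -7 1;0 0 0 0 0 -7 1;0 0 0 0 0 -7 1;0 0 0 0 0 -7 1;0 0 0 0 0 -7 1;0 0 0 0 0 -7 1;0 0 0 0 0 -7 1;0 0 0 0 0 -7 1;0 0 0 0 0 -7 1;0 0 0 0 0 -6 1;0 0 0 0 0 -4 1;0 0 0 0 0 0 1;0 0 0 0 0 0 1'
python3 -c "
from h import *
to(np.array([.442,.1015,.037])); s=telemetry.get_state(); print(s['ft_torque'],s['ft_force'])"
python3 -m inch '0 0 0 0 0 -2 1;0 0 0 0 0 -2 1;0 0 0 0 0 0 1;0 0 0 0 0 0 1'
python3 -c "
from h import *
to(np.array([.442,.1015,.037])); s=telemetry.get_state(); print(s['ft_torque'],s['ft_force'])"
python3 -m inch '0 0 0 0 0 -2 1;0 0 0 0 0 -2 1;0 0 0 0 0 0 1;0 0 0 0 0 0 1'
python3 -c "
from h import *
to(np.array([.442,.1015,.037])); s=telemetry.get_state(); print(s['ft_torque'],s['ft_force'])"
```

```text
t: 29.37
tcp_pos: [0.4404, 0.1016, 0.0392]
tool_rot: [0.072, 0.997, 0.001, -0.001]
ft_force: [-4.0, 0.2, 6.6]
opening: 0.0129
grasp_force: 39.7
tcp [440.4 101.6  39.2] ang y 81.7 t 29.4
  shift after turn mm [-1.6  0.2  2.2]  dist 3.0 q [ 0.05  0.48  1.95  0.    0.71 -1.38]
[-0.09682569  0.78853446  0.04780188] [-4.00110925  0.20782319  6.62719027]
t: 29.7
tcp_pos: [0.4404, 0.1016, 0.0392]
tool_rot: [0.037, 0.999, 0.002, -0.001]
ft_force: [-4.2, -0.9, 7.2]
opening: 0.0133
grasp_force: 39.7
tcp [440.4 101.6  39.2] ang y 85.7 t 29.7
  shift after turn mm [-1.6  0.   2.2]  dist 3.0 q [ 0.05  0.48  1.95  0.    0.71 -1.45]
[-0.07510866  0.77501217  0.07119894] [-4.2014468  -0.92934791  7.22014043]
t: 30.03
tcp_pos: [0.4404, 0.1016, 0.0392]
tool_rot: [0.004, 1.0, 0.002, -0.001]
ft_force: [-4.0, -0.6, 6.8]
opening: 0.0133
grasp_force: 42.1
tcp [440.4 101.6  39.2] ang y 89.6 t 30.0
  shift after turn mm [-1.6 -0.1  2.2]  dist 3.0 q [ 0.05  0.48  1.95  0.01  0.71 -1.51]
[-0.0894623   0.80316983 -0.78398975] [-4.04157079 -0.57805768  6.84875168]
```

The torque jumps to 0.78 Nm, so the knob is at its stop. I release it and check.

```bash
python3 -m inch '0 0 0 0 0 0 0.4;0 0 0 0 0 0 0;0 0 0 0 0 0 0;0 0 -10 0 0 0 0;0 0 -25 0 0 0 0;0 0 -30 0 0 0 0;0 0 -30 0 0 0 0;0 0 -30 0 0 0 0;0 0 0 0 0 0 0;0 0 0 0 0 0 0'
python3 - <<'E'
from h import *
w=cam('wrist'); to(np.array([.498,.264,.15]))
p=proj(w,[.442,.1015,.05]).astype(int)
h=cv2.cvtColor(w[0],cv2.COLOR_BGR2HSV); x0,y0=p[0]-40,p[1]-36
for y in range(y0,y0+72,2):
    row=''
    for x in range(x0,x0+80,1):
        H,S,V=[int(v) for v in h[y,x]]
        red=(H<8 or H>172) and S>110
        row+= ('R' if V>150 else 'r' if V>100 else 'd') if red else ('.' if V>120 else 'o' if V>60 else '#')
    print(y,row)
print('x0',x0)
t=cam('top'); m,b=blobs(t[0],(55,80,20),(95,255,255),10)
for k in b:
    if 190<k[0][0]<270 and 190<k[0][1]<260: print(k, plane(t,k[0],.04))
E
```

```text
t: 30.87
tcp_pos: [0.4424, 0.1013, 0.1649]
tool_rot: [0.002, 1.0, 0.002, 0.002]
ft_force: [0.1, -0.3, -0.2]
opening: 0.0429
grasp_force: 0.0
tcp [441.4 101.2 163.5] ang y 89.7 t 30.9
  shift after turn mm [-55.8 163.   14. ]  dist 173.0 q [ 0.05  0.28  1.82  0.    1.04 -1.51]
164 .........................................................ooooo..................
166 ............................................................oooo................
168 ..............................................................oooo..............
170 ................................................................oooo............
172 .....................................................o............oooo..........
174 ................................rrrrrrrrrrrrroooooooo..............ooo..........
176 ...........................rrRRRrrrrdooooooooddrrroooo...............o..........
178 .........................rRRRRRRrrooooooooooooodrrrrroooo............ooo........
180 .......................RRRRRRRRRrrrrrrr..rrrrrddrrrrrrrooo...........ooo........
182 .....................RRRRRRRRRRRrrrRRR....Rrrrrrrrrrrr
[... 1649 characters left out ...]
.............................................................................
224 ................................................................................
226 ................................................................................
228 ................................................................................
230 ................................................................................
232 ................................................................................
234 ................................................................................
x0 278
(array([228.6, 219.2]), array([227, 217,   5,   6,  21], dtype=int32)) [0.5003405  0.27030741 0.04      ]
```

The pointer bar lies straight along −x, so the timer is at zero. Next is the lid.

```bash
python3 -m inch '-3 12 0 0 0 0 -0.4;-6 18 0 0 0 0 -0.4;-8 22 0 0 0 0 -0.4;-8 22 0 0 0 0 -0.4;-8 22 0 0 0 0 -0.4;-8 22 0 0 0 0 -0.4;-8 22 0 0 0 0 -0.4;-6 18 0 0 0 0 -0.4;-3 9 0 0 0 0 -0.4;0 0 0 0 0 0 -0.4;0 0 0 0 0 0 -0.4'
cat > lid.py <<'E'
from h import *
np.set_printoptions(precision=4,suppress=True)
w=cam('wrist'); h=cv2.cvtColor(w[0],cv2.COLOR_BGR2HSV); h[300:]=0
m,b=blobs(w[0],(60,80,20),(95,255,255),60)
for k in b:
    print('green',k[0],k[1].tolist(),plane(w,k[0],.04))
m=cv2.inRange(h,(10,60,60),(25,255,255)); cn=max(cv2.findContours(m,0,1)[0],key=cv2.contourArea)
e=cv2.fitEllipse(cv2.convexHull(cn)); P=np.array([plane(w,p,.016)[:2] for p in cv2.convexHull(cn).reshape(-1,2)],np.float32)
print('disc',e[0],e[1],cv2.minEnclosingCircle(P)); to(np.array([.5,.27,.03]))
E
python3 lid.py
```

```text
t: 31.88
tcp_pos: [0.4994, 0.2674, 0.1625]
tool_rot: [0.002, 1.0, 0.001, -0.002]
ft_force: [0.5, -0.2, -0.2]
opening: 0.0595
grasp_force: 0.0
green [108.3 259.7] [100, 251, 22, 19, 242] [0.5616 0.051  0.04  ]
green [118.4 299.8] [89, 279, 54, 40, 558] [0.6089 0.0522 0.04  ]
disc (316.7177429199219, 189.61558532714844) (131.18948364257812, 134.17845153808594) ((0.4987143874168396, 0.266275554895401), 0.07104741781949997)
tcp [499.5 266.9 162.9] ang y 89.7 t 31.9
  shift after turn mm [ -0.9   2.8 132.9]  dist 133.0 q [ 0.35  0.48  1.51  0.    1.16 -1.21]
```

```bash
python3 -m inch '0 0 20 0 0 0 -0.4;0 0 28 0 0 0 -0.4;0 0 28 0 0 0 -0.4;0 0 28 0 0 0 -0.4;0 0 20 0 0 0 -0.4;0 0 10 0 0 0 -0.4;0 0 5 0 0 0 -0.4;0 0 0 0 0 0 -0.4;0 0 0 0 0 0 0.1;0 0 0 0 0 0 0.3;0 0 0 0 0 0 0.6;0 0 0 0 0 0 1;0 0 0 0 0 0 1;0 0 0 0 0 0 1;0 0 0 0 0 0 1' 70
python3 -c "
from h import *
to(np.array([.612,.047,.13]))"
```

```text
t: 33.18
tcp_pos: [0.5009, 0.2685, 0.0266]
tool_rot: [0.003, 1.0, 0.002, 0.001]
ft_force: [-0.9, -0.5, 6.5]
opening: 0.0233
grasp_force: 68.3
tcp [500.9 268.5  26.6] ang y 89.7 t 33.2
  shift after turn mm [-112.4 -220.5 -104.1]  dist 269.0 q [ 0.36  0.65  1.64  0.    0.85 -1.21]
```

```bash
python3 -m inch '0 0 -5 0 0 0 1;0 0 -15 0 0 0 1;0 0 -25 0 0 0 1;0 0 -25 0 0 0 1;0 0 -25 0 0 0 1;0 0 -15 0 0 0 1;0 0 0 0 0 0 1'
python3 - <<'E'
from h import *
np.set_printoptions(precision=4,suppress=True)
to(np.array([.612,.047,.13]))
def circ(c,box,tag,hs=(50,95),smin=60):
    x0,y0,x1,y1=box; h=cv2.cvtColor(np.ascontiguousarray(c[0][y0:y1,x0:x1]),cv2.COLOR_BGR2HSV)
    m=cv2.inRange(h,(hs[0],smin,5),(hs[1],255,255)); m=cv2.morphologyEx(m,cv2.MORPH_OPEN,np.ones((2,2)))
    cn=max(cv2.findContours(m,0,1)[0],key=cv2.contourArea); hull=cv2.convexHull(cn).reshape(-1,2)+[x0,y0]
    P=np.array([plane(c,p+0.,.06)[:2] for p in hull])
    A=np.c_[2*P,np.ones(len(P))]; s=np.linalg.lstsq(A,(P**2).sum(1),rcond=None)[0]
    print(tag,len(P),'lsq',s[:2],np.sqrt(s[2]+s[:2]@s[:2]),'enc',cv2.minEnclosingCircle(P.astype(np.float32)),hull.min(0),hull.max(0))
# w8 saved
d=eyes.capture('wrist'); T=np.eye(4);T[:3,:3]=R.from_quat([.777,.629,.003,.001]).as_matrix();T[:3,3]=[.6129,.0229,.1537];W=T@d['hand_eye']
circ((cv2.imread('pics/w8.png'),d['intrinsics'],W[:3,:3],W[:3,3]),(215,85,395,262),'w8')
t=cam('top'); s=cam('scene')
circ(t,(272,152,334,214),'top',smin=40); circ(s,(295,190,375,262),'scene',smin=60)
E
```

```text
t: 33.77
tcp_pos: [0.5021, 0.2688, 0.1391]
tool_rot: [0.003, 1.0, 0.003, 0.003]
ft_force: [0.3, 0.3, -0.8]
opening: 0.0231
grasp_force: 68.7
tcp [502.1 268.8 139.1] ang y 89.7 t 33.8
  shift after turn mm [-111.  -221.3    8.5]  dist 248.0 q [ 0.36  0.5   1.54  0.    1.09 -1.21]
w8 35 lsq [0.6108 0.0549] 0.05317252308322062 enc ((0.6104795932769775, 0.054910168051719666), 0.053901806473731995) [245 108] [370 231]
top 20 lsq [0.5993 0.0469] 0.06610594739641192 enc ((0.6040672063827515, 0.04486279562115669), 0.06932315975427628) [281 166] [325 206]
scene 31 lsq [0.6159 0.0506] 0.06923634325279657 enc ((0.6157277226448059, 0.0503695122897625), 0.0709565281867981) [309 200] [362 247]
```

```bash
python3 - <<'E'
from h import *
h=cv2.cvtColor(cv2.imread('pics/w8.png'),cv2.COLOR_BGR2HSV)
f=lambda a:' '.join('%d/%d/%d'%tuple(int(q) for q in v) for v in a)
print(f(h[177,218:246:2]));print(f(h[177,366:394:2]));print(f(h[90:110:2,320]));print(f(h[236:262:2,318]))
t=cam('top')
h=cv2.cvtColor(t[0],cv2.COLOR_BGR2HSV);print('top');print(f(h[184,274:290]));print(f(h[184,316:332]));print(f(h[156:168,303]));print(f(h[200:212,303]))
E
```

```text
90/4/194 80/4/194 84/7/182 74/41/124 74/62/90 73/36/64 73/36/64 71/32/63 71/33/62 70/36/64 173/16/63 165/104/101 165/113/111 164/114/114
74/64/76 73/61/75 73/49/62 73/32/55 70/28/54 73/32/56 75/27/56 70/27/56 73/37/62 73/68/97 47/17/139 15/16/186 18/13/190 18/13/190
11/16/125 17/18/127 15/16/128 19/16/124 51/20/91 71/52/69 64/32/55 66/25/51 65/29/52 71/54/66
67/40/58 71/36/57 71/37/55 70/40/57 71/35/59 71/35/59 73/40/58 71/34/60 71/44/64 74/67/99 73/23/155 80/4/191 75/3/193
top
11/23/123 11/23/123 11/23/123 11/23/121 12/21/119 43/18/102 70/59/78 72/63/61 73/80/80 73/83/89 72/64/72 17/89/80 10/171/143 10/176/149 12/172/145 14/173/164
71/60/68 74/64/68 74/64/68 73/60/68 73/61/67 73/56/64 73/57/63 72/52/64 74/45/73 74/35/125 90/2/164 150/2/169 150/2/169 0/0/169 150/2/169 150/2/169
17/14/168 23/12/168 20/14/168 23/15/158 63/23/122 67/35/65 70/33/47 66/27/47 65/31/49 71/48/58 72/59/65 71/62/66
70/34/90 164/103/121 164/135/147 164/132/145 165/101/111 71/35/80 70/22/71 40/10/76 11/15/134 150/2/165 150/2/169 150/2/169
```

```bash
cat > tin.py <<'E'
from h import *
np.set_printoptions(precision=4,suppress=True)
def circ(c,box,tag):
    x0,y0,x1,y1=box; h=cv2.cvtColor(np.ascontiguousarray(c[0][y0:y1,x0:x1]),cv2.COLOR_BGR2HSV)
    m=cv2.inRange(h,(55,19,5),(95,255,112)); m=cv2.morphologyEx(m,cv2.MORPH_OPEN,np.ones((2,2)))
    cn=max(cv2.findContours(m,0,1)[0],key=cv2.contourArea); hull=cv2.convexHull(cn).reshape(-1,2)+[x0,y0]
    P=np.array([plane(c,p+0.,.06)[:2] for p in hull])
    A=np.c_[2*P,np.ones(len(P))]; s=np.linalg.lstsq(A,(P**2).sum(1),rcond=None)[0]
    print(tag,len(P),'lsq',s[:2],np.sqrt(s[2]+s[:2]@s[:2]),'enc',cv2.minEnclosingCircle(P.astype(np.float32)),hull.min(0),hull.max(0))
if __name__=='__main__':
    d=eyes.capture('wrist'); T=np.eye(4);T[:3,:3]=R.from_quat([.777,.629,.003,.001]).as_matrix();T[:3,3]=[.6129,.0229,.1537];W=T@d['hand_eye']
    circ((cv2.imread('pics/w8.png'),d['intrinsics'],W[:3,:3],W[:3,3]),(215,85,395,262),'w8')
    circ(cam('top'),(272,152,334,214),'top')
    circ(cam('scene'),(295,190,375,262),'scene')
    print(plane((0,d['intrinsics'],W[:3,:3],W[:3,3]),(305,177),.06))
E
python3 tin.py
```

```text
w8 49 lsq [0.6075 0.0471] 0.06822436853970229 enc ((0.6076574325561523, 0.047086454927921295), 0.06876533478498459) [226  98] [385 256]
top 22 lsq [0.6039 0.0446] 0.06957187279970746 enc ((0.6036940217018127, 0.044545285403728485), 0.07055012136697769) [281 162] [325 207]
scene 31 lsq [0.6153 0.0499] 0.07152836041654306 enc ((0.6161059141159058, 0.05000348016619682), 0.07371488958597183) [309 199] [363 248]
[0.608  0.0522 0.06  ]
```

```bash
python3 -m inch '-9 -8 -1 0 0 0 1;-15 -14 -1 0 0 0 1;-19 -18 -1 0 0 0 1;-19 -18 -1 0 0 0 1;-19 -18 0 0 0 0 1;-19 -18 0 0 0 0 1;-19 -18 0 0 0 0 1;-19 -18 0 0 0 0 1;-19 -18 0 0 0 0 1;-19 -18 0 0 0 0 1;-19 -18 0 0 0 0 1;-19 -19 0 0 0 0 1;-12 -12 0 0 0 0 1;-7 -7 0 0 0 0 1;0 0 0 0 0 0 1;0 0 0 0 0 0 1;0 0 0 0 0 0 1'
cat > t2.py <<'E'
from tin import *
w=cam('wrist'); p=proj(w,[.607,.047,.06]); print(p); x0,x1=int(p[0]-95),int(p[0]+95); y0=max(0,int(p[1]-95)); y1=int(p[1]+90)
circ(w,(x0,y0,x1,y1),'wrist'); h=cv2.cvtColor(w[0],cv2.COLOR_BGR2HSV); print((x0,y0,x1,y1)); to(np.array([.607,.047,.13]),90)
for y in range(0,330,6):
    print(y,''.join('g' if 55<=a[0]<=95 and a[1]>19 and a[2]<112 else 'w' if 8<a[0]<28 and a[1]>60 else '#' if a[2]<60 else '.' for a in h[y,160:480:3]))
E
python3 t2.py
```

```text
t: 35.53
tcp_pos: [0.7315, 0.0449, 0.1373]
tool_rot: [0.003, 1.0, 0.002, -0.001]
ft_force: [-0.0, 0.3, -1.8]
opening: 0.0233
grasp_force: 68.8
[320.3428  43.2962]
wrist 23 lsq [0.6097 0.0477] 0.06835346312149285 enc ((0.6106299757957458, 0.04717143997550011), 0.06903691589832306) [225   0] [414 128]
(225, 0, 415, 133)
tcp [731.4  45.3 137.7] ang y 89.7 t 35.6
  turn [ 0.2 -0.1 -0.3]
  turn [ -0.1  -0.3 179.7]
  shift after turn mm [124.4   1.7   7.7]  dist 125.0 q [-0.04  0.81  0.96  0.    1.37 -1.61]
0 .......................ggggggggggggggggggggggggggggggggggggggggggggggggggggggggggggg.......................
6 .......................gggggggggggggggggggggggggggggggwwww.gggggggggggggggggggggggggg......................
12 ......................ggggggggggggggggggggggggggggggwwwwww.ggggggggggggggggggggggggggg.....................
18 ......................ggggggggggggggggggggggggggg...w...wwwwg.ggggggggggggwwwggggggggg.....................
24 ......................gggggggggggggggggggggg............wwwwgg.....g.www.wwwwwgggggggg.....................
30 .....................gggggggggggggggg
[... 4847 characters left out ...]
www##########wwwwwwwwwwwwwww
294 ...#############################wwww#w##w###wwwwwwwwwwwwwwwww##############w####################wwwwwwww...
300 #...##########################w#wwww#w#www##wwwwwwwwwwwwwwwwww###w#################################w.......
306 #####################################ww#w#w#wwwwwwwwwwwwwwwwww#ww#####################################.....
312 #########################################w.#wwwwwwwwwwwwwwwwww##w#########################################.
318 #########################################wwwwwwwwwwwwwwwwwwwwwwwww#########################################
324 #############...#########################wwwwwwwwwwwwwwwwwwwwwwww#########################...##############
```

```bash
python3 - <<'E'
from tin import *
w=cam('wrist'); s=telemetry.get_state()['tcp_pos']; z=s[2]-.0106
h=cv2.cvtColor(w[0],cv2.COLOR_BGR2HSV); m=cv2.inRange(h,(8,60,5),(28,255,255)); m[:116]=0; m[232:]=0; m[:,450:]=0
cn=max(cv2.findContours(m,0,1)[0],key=cv2.contourArea).reshape(-1,2)
pts=[(min(q[0] for q in cn if q[1]==y),y) for y in range(124,228,6)]+[(max(q[0] for q in cn if q[1]==y),y) for y in range(124,204,6)]
P=np.array([plane(w,np.array(p,float),z)[:2] for p in pts])
A=np.c_[2*P,np.ones(len(P))]; v=np.linalg.lstsq(A,(P**2).sum(1),rcond=None)[0]
print('lid ctr',v[:2],'r',np.sqrt(v[2]+v[:2]@v[:2]),'tcp',s,'off',v[:2]-s[:2])
circ(w,(225,0,415,116),'tin'); to(np.array([.6097,.0477,.13]))
E
```

```text
lid ctr [0.7281 0.0442] r 0.06965935704043048 tcp [0.7315 0.0455 0.1379] off [-0.0034 -0.0013]
tin 19 lsq [0.6101 0.0477] 0.06827421410753828 enc ((0.610673189163208, 0.04713223874568939), 0.0689847469329834) [225   0] [414 115]
tcp [731.5  45.5 137.9] ang y 89.8 t 35.6
  shift after turn mm [121.8   1.6   8.1]  dist 122.0 q [-0.04  0.81  0.96  0.    1.37 -1.61]
```

```bash
python3 -m inch '6 0 0 0 0 0 1;12 0 0 0 0 0 1;18 1 0 0 0 0 1;18 1 0 0 0 0 1;18 1 0 0 0 0 1;18 0 0 0 0 0 1;14 0 0 0 0 0 1;9 0 0 0 0 0 1;5 0 0 0 0 0 1;0 0 0 0 0 0 1;0 0 8 0 0 0 1;0 0 12 0 0 0 1;0 0 12 0 0 0 1;0 0 8 0 0 0 1;0 0 3 0 0 0 1;0 0 0 0 0 0 1;0 0 0 0 0 0 1'
python3 -c "
from h import *
to(np.array([.6125,.049,.0786]),90)"
```

```text
t: 37.05
tcp_pos: [0.6143, 0.0485, 0.095]
tool_rot: [0.003, 1.0, 0.002, -0.0]
ft_force: [-0.4, 0.2, -1.2]
opening: 0.023
grasp_force: 68.8
tcp [614.3  48.5  95. ] ang y 89.7 t 37.0
  turn [ 0.2 -0.  -0.3]
  turn [-1.000e-01 -3.000e-01  1.797e+02]
  shift after turn mm [ 1.8  0.5 16.4]  dist 16.0 q [-0.05  0.63  1.43  0.    1.07 -1.61]
```

```bash
python3 -m inch '1 0 3 0 0 0 1;0 0 2 0 0 0 1;0 0 2 0 0 0 1;0 0 2 0 0 0 1;0 0 0 0 0 0 1'; python3 -m inch '0 0 2 0 0 0 1;0 0 2 0 0 0 1;0 0 1 0 0 0 1;0 0 0 0 0 0 1';python3 -m inch '0 0 1 0 0 0 1;0 0 1 0 0 0 1;0 0 0 0 0 0 1;0 0 0 0 0 0 1'
```

```text
t: 37.47
tcp_pos: [0.6127, 0.0485, 0.0856]
tool_rot: [0.003, 1.0, 0.002, -0.001]
ft_force: [-0.1, -0.1, -0.5]
opening: 0.0228
grasp_force: 68.8
t: 37.8
tcp_pos: [0.6127, 0.0485, 0.0806]
tool_rot: [0.003, 1.0, 0.002, -0.001]
ft_force: [0.5, -0.2, -1.9]
opening: 0.0233
grasp_force: 68.8
t: 38.13
tcp_pos: [0.6129, 0.0485, 0.0789]
tool_rot: [0.003, 1.0, 0.002, -0.0]
ft_force: [-0.5, -0.4, -0.8]
opening: 0.0229
grasp_force: 68.8
```

```bash
python3 -m inch '0 0 1 0 0 0 1;0 0 1 0 0 0 1;0 0 0 0 0 0 1;0 0 0 0 0 0 1';python3 -m inch '0 0 1 0 0 0 1;0 0 0 0 0 0 1;0 0 0 0 0 0 1'
```

```text
t: 38.47
tcp_pos: [0.6131, 0.0485, 0.0785]
tool_rot: [0.003, 1.0, 0.002, 0.0]
ft_force: [-3.0, 0.9, 8.6]
opening: 0.0229
grasp_force: 69.9
t: 38.72
tcp_pos: [0.6131, 0.0485, 0.0785]
tool_rot: [0.003, 1.0, 0.001, 0.0]
ft_force: [-6.4, -0.3, 14.4]
opening: 0.0228
grasp_force: 70.5
```

Seated height is as expected (0.052 m) with 14 N reaction. I'll release, then press the knob from above with shut fingers.

```bash
python3 -m inch '0 0 0 0 0 0 0.4;0 0 0 0 0 0 0;0 0 0 0 0 0 -0.3;0 0 0 0 0 0 -0.3;0 0 -5 0 0 0 -0.3;0 0 -15 0 0 0 -0.3;0 0 -20 0 0 0 1;0 0 0 0 0 0 1;2 0 0 0 0 0 1;0 0 0 0 0 0 1;0 0 0 0 0 0 1;0 0 0 0 0 0 1;0 0 0 0 0 0 1'
python3 -m inch '0 0 10 0 0 0 1;0 0 8 0 0 0 1;0 0 2 0 0 0 1;0 0 0 0 0 0 1'
python3 -m inch '0 0 1 0 0 0 1;0 0 1 0 0 0 1;0 0 1 0 0 0 1;0 0 1 0 0 0 1;0 0 0 0 0 0 1'
```

```text
t: 39.8
tcp_pos: [0.6106, 0.0484, 0.1152]
tool_rot: [0.003, 1.0, 0.002, -0.001]
ft_force: [0.3, 0.4, 0.3]
opening: -0.0003
grasp_force: 0.0
t: 40.13
tcp_pos: [0.6101, 0.0485, 0.0943]
tool_rot: [0.003, 1.0, 0.002, -0.002]
ft_force: [-0.8, -0.1, 0.4]
opening: 0.0002
grasp_force: 0.0
t: 40.55
tcp_pos: [0.6111, 0.0485, 0.0922]
tool_rot: [0.003, 1.0, 0.002, -0.0]
ft_force: [-0.4, -0.1, -0.2]
opening: -0.0001
grasp_force: 0.0
```

```bash
python3 -m inch '0 0 1 0 0 0 1;0 0 1 0 0 0 1;0 0 0 0 0 0 1;0 0 0 0 0 0 1'; python3 -m inch '0 0 1 0 0 0 1;0 0 1 0 0 0 1;0 0 0 0 0 0 1;0 0 0 0 0 0 1'
```

```text
t: 40.88
tcp_pos: [0.6111, 0.0485, 0.092]
tool_rot: [0.003, 1.0, 0.002, 0.0]
ft_force: [-4.8, -0.7, 12.1]
opening: 0.0001
grasp_force: 6.1
t: 41.22
tcp_pos: [0.6112, 0.0485, 0.092]
tool_rot: [0.003, 1.0, 0.001, 0.001]
ft_force: [-9.9, -0.5, 24.5]
opening: -0.0005
grasp_force: 12.2
```

Knob top is at 0.092 m under 24 N, exactly the seated height. I retreat and verify everything.

```bash
python3 -m inch '0 0 -10 0 0 0 1;0 0 -25 0 0 0 1;0 0 -30 0 0 0 0;0 0 -30 0 0 0 0;0 0 -20 0 0 0 0;20 10 0 0 0 0 0;30 20 0 0 0 0 0;30 25 0 0 0 0 0;30 25 0 0 0 0 0;30 25 0 0 0 0 0;20 25 0 0 0 0 0;0 20 0 0 0 0 0;0 10 0 0 0 0 0;0 0 0 0 0 0 0;0 0 0 0 0 0 0'
python3 - <<'E'
from h import *
np.set_printoptions(precision=4,suppress=True)
t,s=cam('top'),cam('scene'); to(np.array([.61,.05,.1]))
def fit(c,box,z,lo,hi,tag):
    x0,y0,x1,y1=box; h=cv2.cvtColor(np.ascontiguousarray(c[0][y0:y1,x0:x1]),cv2.COLOR_BGR2HSV)
    m=cv2.inRange(h,lo,hi); cn=max(cv2.findContours(m,0,1)[0],key=cv2.contourArea); hull=cv2.convexHull(cn).reshape(-1,2)+[x0,y0]
    P=np.array([plane(c,p+0.,z)[:2] for p in hull]); A=np.c_[2*P,np.ones(len(P))]; v=np.linalg.lstsq(A,(P**2).sum(1),rcond=None)[0]
    print(tag,'n',len(P),v[:2],'r',np.sqrt(v[2]+v[:2]@v[:2]))
fit(t,(265,145,340,220),.068,(8,60,60),(28,255,255),'lid top'); fit(s,(285,170,385,262),.068,(8,60,60),(28,255,255),'lid scene')
K=[]
for c,b in((t,(265,145,340,220)),(s,(285,170,385,262))):
    m,bl=blobs(np.ascontiguousarray(c[0][b[1]:b[3],b[0]:b[2]]),(55,60,10),(95,255,255),8)
    for k in bl: print('green',k[0]+b[:2],k[1].tolist())
# saturated small blobs on the desk (any leftover toffee)
for n,c in(('top',t),('scene',s)):
    m,b=blobs(c[0],(0,130,80),(179,255,255),12)
    for k in b:
        P=plane(c,k[0],.008)
        if k[1][4]<200 and .2<P[0]<.95 and abs(P[1])<.75: print(n,k[0],k[1][4],P, cv2.cvtColor(c[0],cv2.COLOR_BGR2HSV)[int(k[0][1]),int(k[0][0])])
fit(t,(360,175,440,250),.005,(8,60,30),(25,255,255),'mat top')
E
```

```text
t: 42.47
tcp_pos: [0.4524, 0.2088, 0.2036]
tool_rot: [0.002, 1.0, 0.001, -0.0]
ft_force: [0.2, -0.4, 0.1]
opening: 0.0426
grasp_force: 0.0
tcp [452.4 208.  203.4] ang y 89.6 t 42.6
  shift after turn mm [-158.7 -157.3  102.8]  dist 246.0 q [ 0.28  0.32  1.64  0.    1.18 -1.29]
lid top n 28 [0.611  0.0489] r 0.07158786369184926
lid scene n 27 [0.6123 0.0493] r 0.07200458840029234
green [301.2 179.8] [33, 32, 8, 7, 43]
green [335.5 215.2] [46, 41, 10, 10, 80]
green [332.2 250. ] [25, 69, 47, 16, 131]
top [112.1 154.7] 46 [0.7096 0.6498 0.008 ] [  8 142  79]
top [405.9 213. ] 128 [ 0.5199 -0.2751  0.008 ] [ 12 131 128]
top [405. 206.] 26 [ 0.5419 -0.273   0.008 ] [ 12 131 128]
top [395.3 212.8] 25 [ 0.5206 -0.2419  0.008 ] [ 12 130 126]
top [284.5 238.5] 150 [0.4425 0.1035 0.008 ] [  1 175 163]
top [113.5 255. ] 124 [0.3952 0.6255 0.008 ] [ 25 181 151]
top [208.6 262.2] 29 [0.3716 0.3349 0.008 ] [ 12 139 160]
top [484.6 281.7] 27 [ 0.3074 -0.5094  0.008 ] [ 19 133 144]
top [116.3 290.7] 153 [0.2882 0.6103 0.008 ] [107 179 108]
top [126.8 308.1] 162 [0.2368 0.5758 0.008 ] [  1 203 138]
scene [151.7 148. ] 45 [ 0.3179 -0.5071  0.008 ] [ 17 130  94]
scene [528.7 168.5] 126 [0.3866 0.6329 0.008 ] [ 23 177 114]
scene [463.6 159.6] 41 [0.3535 0.4456 0.008 ] [ 11 144 117]
scene [427.8 163.4] 42 [0.3702 0.3342 0.008 ] [  9 189 108]
scene [ 85.1 173.5] 135 [ 0.4219 -0.6721  0.008 ] [ 17 157  94]
scene [350.3 174.4] 110 [0.416  0.0993 0.008 ] [  1 217  95]
scene [358.7 175.8] 13 [0.421  0.1237 0.008 ] [  1 219  99]
scene [204.1 193.1] 199 [ 0.4892 -0.3142  0.008 ] [ 14 148  95]
scene [193.5 212.4] 33 [ 0.5546 -0.3306  0.008 ] [ 11 160  86]
mat top n 28 [ 0.5305 -0.2673] r 0.08893537923720478
```

```bash
python3 -c "
from h import *
t,s=cam('top'),cam('scene'); print(tri(t,(301.2,179.8),s,(335.5,215.2)))
print(r.job_done())"
```

```text
(array([0.61190109, 0.04906695, 0.08649051]), np.float64(6.82746384745072e-05))
the job is handed in; nothing more can be done
None
```

The job is handed in at about 43 s: all six toffees (four from the tray, two strays) are in the tin with the lid seated, the tray is back on its mat and the timer is at its zero stop; the judge returned no verdict.

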